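Inspect a batch of hex nuts in the vision check nest

ROBOT

A 6-joint arm with a two-finger parallel gripper is mounted at the origin on the work surface. World frame = base frame: x ahead of the robot, y to its left, z up, the work surface at z = 0. Lengths are in m, angles in rad, forces in N, time in s.
With the tool pointing down it reaches from about 0.35 to 1 m from the base axis. Payload 7.1 kg.
Tool frame: the origin (TCP) lies on the centre line of the jaws, within the pads' length; the fingertips stand 19 mm ahead of it and the grasp point (between the pads) is the TCP; y points along the fingers, x is the direction in which the jaws open and shut, and the axes are right-handed (so a half turn about y gives the same grasp; the last joint's range is limited). The gripper opens to 85 mm and grips with 20 to 120 N. Pads are 22 mm wide; open, the fingers measure 114 mm over their backs; the gripper's body (76 mm by 85 mm) begins 54 mm behind the grasp point. The pads swing forward as they close: fully open they stand 13 mm farther back than shut.
Start: joints at [1.15, 0.423, 1.63, -0, 1.089, -0.019], TCP at [0.244, 0.575, 0.25] pointing down, gripper open.
Joint ranges: [-3, 3], [-0.9, 2.11], [0.09, 2.58], [-1.31, 4.45], [0.11, 2.69], [-2.54, 2.54]. Speed limits (rad/s): [2.39, 2.39, 3.01, 3.14, 3.14, 3.14].

INTERFACE

Orientations are given as a rotation vector (axis times angle).
In Python, from station import r gives the robot as it stands. The module is installed in compiled form; this text tells all that it offers.
- The arm moves only by the tool send_rows, never from a script. Its argument "deltas" is a list of rows, each an object with "twist": the turn, a rotation vector about the world's x, y, z in degrees, a list of three; "delta_pos": the shift along the world's x, y, z in mm, a list of three; "gripper": the finger opening in mm, from 0 to 85.4. In form: [{"twist": [wx, wy, wz], "delta_pos": [dx, dy, dz], "gripper": gripper}, ...]. A call has 1 to 12 rows; each row is the pose to reach, as a shift and turn from the pose measured when the call began; what a row does not reach only later rows make up. A row lasts 1/10 s, in which the tool goes at most 50 mm and 8.59 degrees, less where a joint would pass 70% of its speed; a pose out of reach is approached as far as the arm can. A call with a gripper value outside its range is refused whole. The fingers move at their own pace and stop on an object; "newtons" is the grip in N (left out, the last holds). Time passes only in rows, so rows that repeat a pose let the fingers close. It gives the time, the measured TCP pose, the force and the opening at its end, in the units of the state.
- r.get_obs(): the state, without advancing time (a new reading comes with each control period).
- r.get_image(name): name is "side" or "top" or "wrist"; returns the picture (420x560x3 uint8, blue, green, red); there is no depth.
- r.camera_params(name): a dict with "fovy" (degrees; the focal length in pixels is half the picture's height over the tangent of half this angle, whatever the lens; pixels are square), "cx", "cy" (the principal point, pixels), "extrinsics" (4x4, takes a point from camera to world coordinates). Camera axes: x right, y down, z forward; pixel columns grow to the right and rows downward; lengths in m; the calibration is good to about 2 mm. A picture is of the moment at which its call begins: read the wrist's pose just before it. camera_params takes no time and is no camera call; for the wrist camera it gives the pose at the moment of the call.
- r.close_job(): hands the job in, once; it reports no verdict.
The state is a dict: "time": time; "q": joint angles; "joint_vel": joint speeds; "joint_torque": joint torques, N m; "position": TCP position; "ee_rot": TCP orientation; "wrist_force": force on the tool from outside, world axes, zero at the start; "moment": the same for the moment, N m; "gripper_width": finger opening in m.
Only numpy, scipy, OpenCV 4.12 (cv2) and the standard library are available. Lean on these libraries where they do the work, as an engineer would, in place of code of your own. Each camera call takes 0.05 s, during which the arm holds its last target.

TASK

Run one batch through the vision check nest: pull the stiff shutter plate out towards you until its front edge stands at the line on the guide rails, then seat every nut from the rubber mat in a hex recess of its own, pressing lightly and turning it bit by bit until it drops fully home. With all of them home, swing the clamp over onto the nuts and leave it down for two seconds for the picture, then swing it all the way back. Finally lay all the nuts flat, side by side, in the white tray, leaving the shutter at its line, the clamp back, and the lens, carton and puck by the nest undisturbed.

Things in the scene. Friction and masses are not known exactly. Their poses are not given: they have to be found in the camera images.
- nut1_c (a point): plain steel hex nut, 36 mm across flats (41.6 across corners), 24 mm tall, 20 mm bore, about 0.12 kg; all alike; 2 or 3 are present in a run. This point is its centre, half-way up; z is its bore axis, its x axis runs square to a pair of flats (a flat every 60 deg from it). Starts lying flat on the mat.
- nut2_c (a point): plain steel hex nut, 36 mm across flats (41.6 across corners), 24 mm tall, 20 mm bore, about 0.12 kg; all alike; 2 or 3 are present in a run. This point is its centre, half-way up; z is its bore axis, its x axis runs square to a pair of flats (a flat every 60 deg from it). Starts lying flat on the mat.
- nut3_c (a point): plain steel hex nut, 36 mm across flats (41.6 across corners), 24 mm tall, 20 mm bore, about 0.12 kg; all alike; 2 or 3 are present in a run. This point is its centre, half-way up; z is its bore axis, its x axis runs square to a pair of flats (a flat every 60 deg from it). Starts lying flat on the mat.
- recess1 (a point): centre of a hexagonal recess of the nest, at its mouth, 48 mm above the table. 39 mm across flats, 8 mm deep. A nut sitting home has its centre 4 mm above this point; one not turned right rests on the rim, 8 mm higher. This frame is the nest's, NOT the hexagon's: the hexagon's angle is not reported. This is the -y end one; recesses are 76 mm apart.
- recess2 (a point): centre of a hexagonal recess of the nest, at its mouth, 48 mm above the table. 39 mm across flats, 8 mm deep. A nut sitting home has its centre 4 mm above this point; one not turned right rests on the rim, 8 mm higher. This frame is the nest's, NOT the hexagon's: the hexagon's angle is not reported. This is the middle one; recesses are 76 mm apart.
- recess3 (a point): centre of a hexagonal recess of the nest, at its mouth, 48 mm above the table. 39 mm across flats, 8 mm deep. A nut sitting home has its centre 4 mm above this point; one not turned right rests on the rim, 8 mm higher. This frame is the nest's, NOT the hexagon's: the hexagon's angle is not reported. This is the +y end one; recesses are 76 mm apart.
- nest: inspection nest, a dark steel block 190 x 262 x 40 mm fixed to the table; origin on the table under the middle recess; x away from the robot, y along the row of three recesses (76 mm apart), z up. The block reaches from x = -130 to +60 mm. Any nut may go in any recess.
- nest_center (a point): middle of the row, at the level of the recess mouths. Each recess is in an aluminium hexagonal insert, 59 mm across flats, 8 mm thick, fixed at its own, any, angle about the vertical (flats parallel to those of its recess). Find the angle by camera, or turn the nut in small steps under light pressure until it drops; it fits within about 9 deg, every 60 deg.
- gate (a joint): slide of the shutter, a steel plate 50 x 242 x 6 mm, top 56 mm above the table, in m: 0 = in, covering the recesses; grows as it is pulled along the nest's -x, to the robot; 0.075 = front edge at the black line on the rails (8 mm either way is good), recesses clear; end stop 0.100. Starts at 0 to 0.02. About 8 N of sliding friction; it stays where it is left.
- gate_handle (a point): middle of the shutter's handle, a black round bar of 12 mm diameter along the nest's y, 86 mm above the table, free over 72 mm between its two posts and 24 mm clear above the shutter plate; pinch it from above across the bar. Moves with the shutter.
- clamp (a joint): hinge of the clamp arm, rad: 0 = down, its cross bar (186 x 20 x 12 mm) lying on the tops of nuts that sit home; with a nut not home it stops at about 0.1. Grows as it swings up and back, away from the robot; balanced near 1.5, end stop 1.8. Starts back, 1.65 to 1.8. 0.35 kg, slight hinge friction: let go below about 1.4 it falls onto the nuts, above 1.6 back.
- clamp_grip (a point): middle of the clamp's grip, a black round bar of 14 mm diameter along the nest's y, parallel to the hinge, free over 66 mm between two struts; pinch it from above across the bar and let it turn between the fingers as the arm swings. At joint 0 it lies 122 mm to the nest's -x of the hinge and 45 mm above it. Moves with the clamp.
- clamp_hinge (a point): point on the clamp's hinge axis in the middle of the arm, 75 mm above the table, 85 mm to the nest's +x of the middle recess. Fixed to the nest, with its axes (x away from the robot, y along the hinge axis). The grip swings about this point in the nest's xz plane.
- tray: open white plastic tray, fixed to the table, 230 (x) x 136 (y) x 26 mm high, walls and floor 4 mm. Origin at the centre of its underside, z up. Left or right of the nest. Three nuts fit in a row along its x, 66 mm apart.
- mat: thin black rubber mat, fixed, 220 (x) x 130 (y) x 3 mm, on which the nuts start in a row along its x. Origin at the centre of its underside. On the other side of the nest from the tray.
- lens_c (a point): black lens barrel, 48 mm diameter, 62 mm tall, standing beyond the nest. Bystander; leave it where it stands. This point is its centre.
- carton_c (a point): cardboard carton, 55 x 55 x 85 mm, standing beyond the nest. Bystander; leave it where it stands. This point is its centre.
- puck_c (a point): low round black puck with a rubber foot on top, 60 mm diameter, 34 mm tall. Bystander; leave it where it stands. This point is its centre.
Not all that is in view belongs to the job. What is shaped like the part that bears nut3_c but blue or yellow is not meant.

How it is judged:
On the way, in this order (a step that is already met when the one before it is completed fails the run):
1. the shutter is pulled out to its line (within 8 mm) (value of joint gate between 0.067 and 0.083 m), for 0.2 s.
2. the clamp lies down on the nuts, every nut fully home in a recess of its own, for at least 1 s (value of joint clamp below 0.05 rad and (horizontal distance between nut1_c and recess1 below 0.004 m or horizontal distance between nut1_c and recess2 below 0.004 m or horizontal distance between nut1_c and recess3 below 0.004 m) and height (world z) of each of nut1_c, nut2_c, nut3_c below 0.0545 m and angle between the z axis of each of nut1_c, nut2_c, nut3_c and the z axis of nest, either way round below 0.08 rad and (horizontal distance between nut2_c and recess1 below 0.004 m or horizontal distance between nut2_c and recess2 below 0.004 m or horizontal distance between nut2_c and recess3 below 0.004 m) and (horizontal distance between nut3_c and recess1 below 0.004 m or horizontal distance between nut3_c and recess2 below 0.004 m or horizontal distance between nut3_c and recess3 below 0.004 m)), for 1 s.
3. the clamp is swung back past its balance point (value of joint clamp above 1.55 rad), for 0.2 s.
At the end, for the whole second after the job is handed in: Every nut lies flat and at rest on the floor of the tray, inside its walls and not on another nut; the shutter is within 8 mm of its line (joint 0.067 to 0.083); the clamp lies back (joint above 1.55) (all of step 1 and x of nut1_c in the frame of tray between -0.096 and 0.096 m and y of nut1_c in the frame of tray between -0.048 and 0.048 m and z of each of nut1_c, nut2_c, nut3_c in the frame of tray below 0.021 m and angle between the z axis of each of nut1_c, nut2_c, nut3_c and the z axis of tray, either way round below 0.12 rad and linear speed of each of nut1, nut2, nut3 below 0.02 m/s and x of nut2_c in the frame of tray between -0.096 and 0.096 m and y of nut2_c in the frame of tray between -0.048 and 0.048 m and x of nut3_c in the frame of tray between -0.096 and 0.096 m and y of nut3_c in the frame of tray between -0.048 and 0.048 m and value of joint clamp above 1.55 rad); the robot touches nothing.
It fails at once if the lens is moved by more than 4 cm (distance of lens_c from where it was at the start of the episode above 0.04 m).
It fails at once if the carton is moved by more than 4 cm (distance of carton_c from where it was at the start of the episode above 0.04 m).
It fails at once if the puck is moved by more than 4 cm (distance of puck_c from where it was at the start of the episode above 0.04 m).
Of nut1, nut2, nut3 only 2 to 3 are there at a start; the rules pass over those that are not, and their reading is None.
At some moment in a run one of nut1, nut2, nut3 may be knocked a few centimetres aside while the robot is not near it.
Once in a run the grip may slacken for a moment while it holds something.
It also fails if it takes over 210 s, if anything falls off the work surface, if the arm or the gripper's body presses on something with over 40 N, if the wrist force passes 120 N, or if a joint passes its speed limit or range.

## Working session

There is one attempt and no reset: what is moved stays moved. The work goes in short steps, Python scripts to look and compute and a tool call to move; the robot and the scene stay as the last step left them, time stands still between calls to the robot, and variables do not carry over. Pictures are saved under pics/ and viewed, and the job is handed in when it is done.

Besides the shell and the picture viewer there is one more tool, called as a command line: name --argument value ..., lists and objects as JSON in quotes. send_rows: Moves the arm, as the interface text tells. Its arguments: {"type":"object","properties":{"deltas":{"type":"array"},"newtons":{"type":"number"}},"required":["deltas"]}

```bash
mkdir -p pics; python3 - <<'E'
from station import r
import cv2,numpy as np
o=r.get_obs()
print({k:np.round(v,3).tolist() for k,v in o.items()})
for n in ["side","top","wrist"]:
    p=r.camera_params(n); print(n,p["fovy"],p["cx"],p["cy"],np.round(p["extrinsics"],3).tolist())
    cv2.imwrite(f"pics/{n}0.png",r.get_image(n))
E
```

```text
{'time': 0.0, 'q': [1.15, 0.424, 1.631, -0.0, 1.089, -0.019], 'joint_vel': [-0.002, 0.002, -0.001, 0.001, -0.002, -0.0], 'joint_torque': [-0.002, -55.74, -28.174, -0.0, 0.007, -0.0], 'position': [0.244, 0.575, 0.25], 'ee_rot': [-1.374, -0.907, 0.91], 'wrist_force': [0.57, -1.181, -0.066], 'moment': [-0.002, -0.044, 0.029], 'gripper_width': 0.086}
side 47.011758318540416 285.59743536162404 212.39264185723738 [[0.849, -0.258, 0.462, 0.122], [-0.529, -0.453, 0.718, -0.777], [0.024, -0.853, -0.521, 0.64], [0.0, 0.0, 0.0, 1.0]]
top 44.616301596954784 276.33139051210435 203.56589807837634 [[-0.007, -0.991, 0.132, 0.44], [-1.0, 0.008, 0.005, -0.04], [-0.006, -0.132, -0.991, 1.192], [0.0, 0.0, 0.0, 1.0]]
wrist 67.96287840420665 278.22166633748225 207.41882418225111 [[0.39, 0.886, 0.249, 0.18], [0.921, -0.376, -0.106, 0.601], [-0.001, 0.27, -0.963, 0.373], [0.0, 0.0, 0.0, 1.0]]
```

View pics/top0.png

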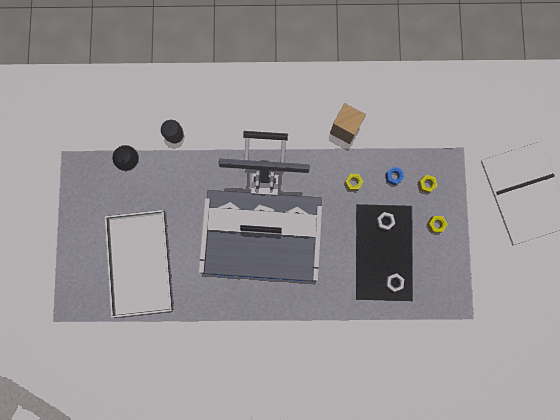

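View pics/side0.png

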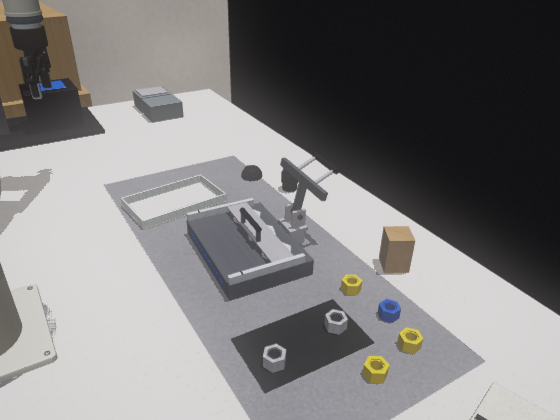

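View pics/wrist0.png

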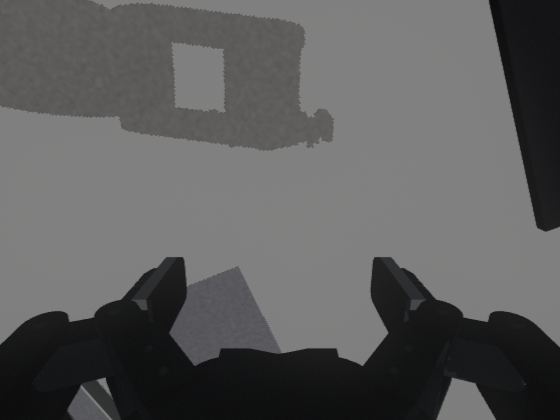

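```bash
cat > h.py <<'E'
from station import r
import cv2,numpy as np
from scipy.spatial.transform import Rotation as R
def cam(n):
    p=r.camera_params(n); f=210/np.tan(np.radians(p["fovy"])/2)
    return f,p["cx"],p["cy"],np.array(p["extrinsics"])
def p2w(c,px,z):
    f,cx,cy,E=c; px=np.atleast_2d(px).astype(float)
    d=np.c_[(px[:,0]-cx)/f,(px[:,1]-cy)/f,np.ones(len(px))]@E[:3,:3].T
    t=(z-E[2,3])/d[:,2]; return E[:3,3]+d*t[:,None]
def w2p(c,P):
    f,cx,cy,E=c; P=np.atleast_2d(P).astype(float); q=(P-E[:3,3])@E[:3,:3]
    return np.c_[cx+f*q[:,0]/q[:,2],cy+f*q[:,1]/q[:,2]]
E
python3 - <<'E'
import cv2
im=cv2.imread("pics/top0.png")
cv2.imwrite("pics/top0n.png",cv2.resize(im[120:300,190:330],None,fx=4.2,fy=3.3333*1.0 if 0 else 3.3,interpolation=cv2.INTER_CUBIC)) if 0 else cv2.imwrite("pics/top0n.png",cv2.resize(im[120:290,190:340],None,fx=3.5,fy=3.5,interpolation=cv2.INTER_CUBIC))
cv2.imwrite("pics/top0m.png",cv2.resize(im[190:310,345:425],None,fx=5,fy=5,interpolation=cv2.INTER_CUBIC))
E
```

```text
(no output)
```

View pics/top0n.png

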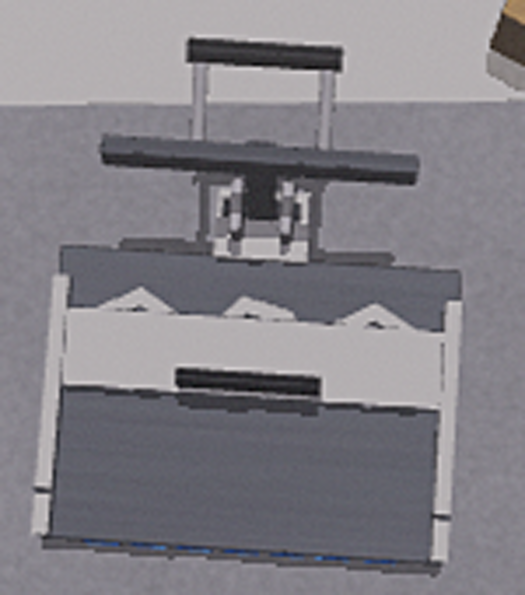

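View pics/top0m.png

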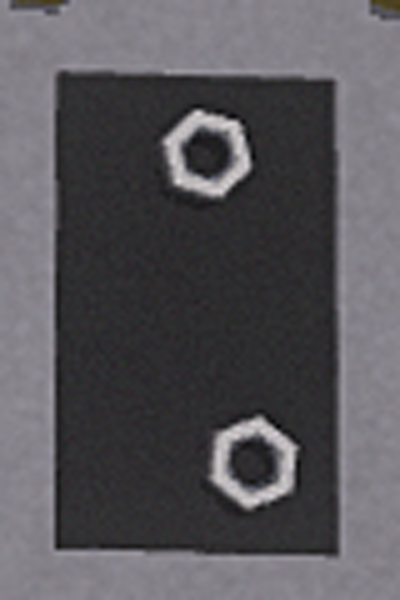

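```bash
python3 - <<'E'
from h import *
c=cam("top")
def n(pts,z):
    return np.round(p2w(c,np.array(pts)/3.5+[190-.4,120-.4],z),4)
def m(pts,z): return np.round(p2w(c,np.array(pts)/5+[345-.4,190-.4],z),4)
print("nest corners z.04",n([(62,246),(461,270),(44,538),(438,570)],.04))
a=n([(62,246),(461,270)],.04); d=a[1]-a[0]; print("yaw",np.degrees(np.arctan2(d[0],-d[1])),np.linalg.norm(d))
a=n([(177,378),(320,387)],.086); print("handle",a, a.mean(0))
print("shutter front",n([(63,385),(438,408)],.056))
print("lines",n([(41,489),(442,517)],.056))
print("grip",n([(188,50),(342,59)],.2))
print("nuts",m([(207,154),(254,463)],.027))
t=(np.array([(107,212),(163,211),(172,312),(112,317)]))
print("tray",np.round(p2w(c,t,.026),4),p2w(c,t,.026).mean(0))
print("lens, puck,carton",p2w(c,[(172,128),(125,157),(350,112)],[.062,.034,.085]))
E
```

```text
nest corners z.04 [[ 0.6257  0.1229  0.04  ]
 [ 0.6078 -0.1367  0.04  ]
 [ 0.4372  0.1324  0.04  ]
 [ 0.4153 -0.1184  0.04  ]]
yaw -3.9444287691672626 0.26021639072126107
handle [[ 0.5349  0.0442  0.086 ]
 [ 0.5286 -0.0443  0.086 ]] [ 5.3175e-01 -5.0000e-05  8.6000e-02]
shutter front [[ 0.5336  0.119   0.056 ]
 [ 0.5171 -0.1191  0.056 ]]
lines [[ 0.4679  0.1322  0.056 ]
 [ 0.4485 -0.1204  0.056 ]]
grip [[ 0.7122  0.0296  0.2   ]
 [ 0.7062 -0.0579  0.2   ]]
nuts [[ 0.5539 -0.2844  0.027 ]
 [ 0.4142 -0.3005  0.027 ]]
tray [[0.5784 0.355  0.026 ]
 [0.5797 0.2262 0.026 ]
 [0.3519 0.201  0.026 ]
 [0.3419 0.3352 0.026 ]] [0.46297299 0.27933138 0.026     ]
lens, puck,carton [[ 0.76533669  0.20162213  0.062     ]
 [ 0.70530849  0.31517368  0.034     ]
 [ 0.79188385 -0.2005496   0.085     ]]
```

```bash
cat >> h.py <<'E'
def tool():
    o=r.get_obs(); M=R.from_rotvec(o["ee_rot"]).as_matrix()
    return o,M
def plan(P,ang):  # target pos, jaw direction angle (deg, mod 180) in world
    o,M=tool(); a=np.degrees(np.arctan2(M[1,0],M[0,0]))
    d=(ang-a+90)%180-90
    # rotation to level tool: y down
    T=np.column_stack([[np.cos(np.radians(a+d)),np.sin(np.radians(a+d)),0],[0,0,-1],[0,0,0]]); T[:,2]=np.cross(T[:,0],T[:,1])
    print("jaw",round(a,2),"twist",np.round(np.degrees((R.from_matrix(T@M.T)).as_rotvec()),2),"alt q6",np.round(o["q"][5],2),"dpos",np.round(1000*(np.array(P)-o["position"]),1),"t",o["time"],"w",o["gripper_width"],"F",np.round(o["wrist_force"],1))
E
python3 -c "
from h import *
print(np.round(tool()[1],3)); plan([.5318,0,.25],-3.95)"
```

```text
[[ 0.391 -0.    -0.92 ]
 [ 0.92  -0.001  0.391]
 [-0.001 -1.     0.   ]]
jaw 66.98 twist [ 4.000e-02 -6.000e-02 -7.093e+01] alt q6 -0.02 dpos [ 2.876e+02 -5.748e+02  3.000e-01] t 0.15 w 0.08521486712804605 F [0.1 0.  1.2]
```

send_rows --deltas '[{"twist": [0,0,-71],"delta_pos": [288,-575,0],"gripper": 50},{"twist": [0,0,-71],"delta_pos": [288,-575,0],"gripper": 50},{"twist": [0,0,-71],"delta_pos": [288,-575,0],"gripper": 50},{"twist": [0,0,-71],"delta_pos": [288,-575,0],"gripper": 50},{"twist": [0,0,-71],"delta_pos": [288,-575,0],"gripper": 50},{"twist": [0,0,-71],"delta_pos": [288,-575,0],"gripper": 50},{"twist": [0,0,-71],"delta_pos": [288,-575,0],"gripper": 50},{"twist": [0,0,-71],"delta_pos": [288,-575,0],"gripper": 50},{"twist": [0,0,-71],"delta_pos": [288,-575,0],"gripper": 50},{"twist": [0,0,-71],"delta_pos": [288,-575,0],"gripper": 50},{"twist": [0,0,-71],"delta_pos": [288,-575,0],"gripper": 50},{"twist": [0,0,-71],"delta_pos": [288,-575,0],"gripper": 50}]' --newtons 60

```text
time: 1.35
position: [0.5133, 0.0366, 0.2498]
ee_rot: [-1.57, 0.056, -0.054]
wrist_force: [1.6, -0.1, 0.2]
gripper_width: 0.0499
```

```bash
python3 -c "
from h import *
plan([.5318,0,.087],-3.95); cv2.imwrite('pics/w1.png',r.get_image('wrist'))
c=cam('wrist');print(w2p(c,[[.5318,0,.086],[.5349,.0442,.086]]))"
```

```text
jaw -4.03 twist [-0.01 -0.07  0.08] alt q6 0.12 dpos [  18.5  -36.6 -162.8] t 1.35 w 0.04992767662529274 F [ 1.6 -0.1  0.2]
[[296.88242627 224.3159019 ]
 [297.55970267 179.38614174]]
```

View pics/w1.png

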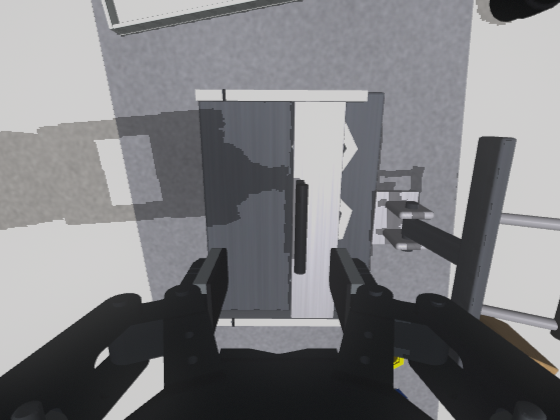

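send_rows --deltas '[{"twist": [0,0,0],"delta_pos": [19,-37,-40],"gripper": 50},{"twist": [0,0,0],"delta_pos": [19,-37,-90],"gripper": 50},{"twist": [0,0,0],"delta_pos": [19,-37,-130],"gripper": 50},{"twist": [0,0,0],"delta_pos": [19,-37,-162],"gripper": 50},{"twist": [0,0,0],"delta_pos": [19,-37,-162],"gripper": 50},{"twist": [0,0,0],"delta_pos": [19,-37,-162],"gripper": 8},{"twist": [0,0,0],"delta_pos": [19,-37,-162],"gripper": 8},{"twist": [0,0,0],"delta_pos": [19,-37,-162],"gripper": 8},{"twist": [0,0,0],"delta_pos": [19,-37,-162],"gripper": 8},{"twist": [0,0,0],"delta_pos": [19,-37,-162],"gripper": 8}]'

```text
time: 2.4
position: [0.5354, -0.0056, 0.0902]
ee_rot: [-1.573, 0.055, -0.059]
wrist_force: [-5.6, 0.3, 5.2]
gripper_width: 0.0095
```

```bash
python3 -c "
from h import *
plan([.5318,0,.087],-3.95)"
```

```text
jaw -4.16 twist [0.15 0.14 0.21] alt q6 0.04 dpos [-3.6  5.6 -3.2] t 2.4 w 0.009508193706902379 F [-5.6  0.3  5.2]
```

```bash
python3 -c "
from h import *
cv2.imwrite('pics/w2.png',r.get_image('wrist'));im=r.get_image('side');cv2.imwrite('pics/s2.png',cv2.resize(im[130:330,150:350],None,fx=3,fy=3))"
```

```text
(no output)
```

View pics/w2.png

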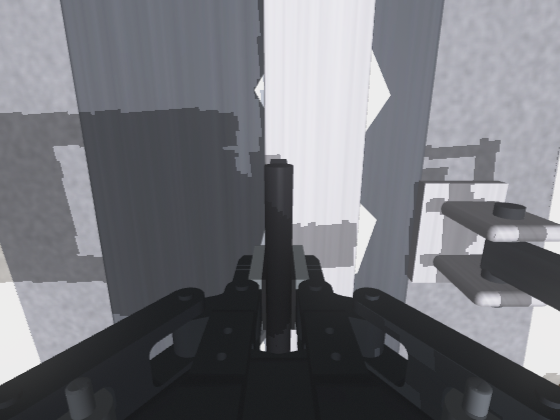

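View pics/s2.png

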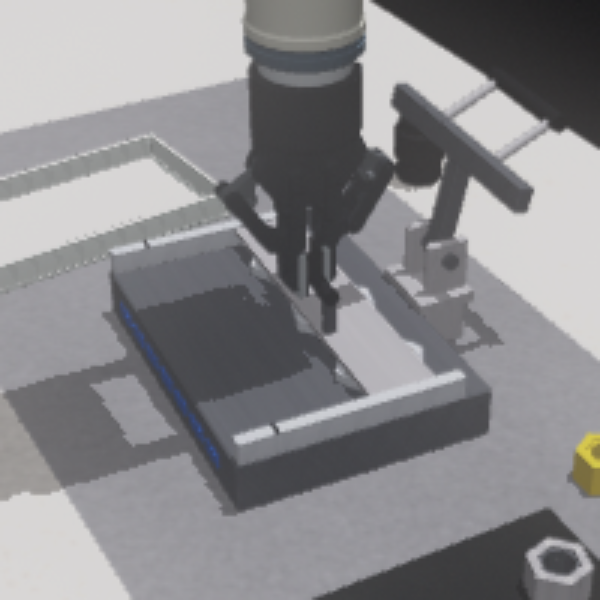

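send_rows --deltas '[{"twist": [0,0,0],"delta_pos": [-8,0.5,-2],"gripper": 6},{"twist": [0,0,0],"delta_pos": [-20,1.4,-2],"gripper": 6},{"twist": [0,0,0],"delta_pos": [-32,2.2,-2],"gripper": 6},{"twist": [0,0,0],"delta_pos": [-44,3,-2],"gripper": 6},{"twist": [0,0,0],"delta_pos": [-56,3.9,-2],"gripper": 6},{"twist": [0,0,0],"delta_pos": [-66,4.6,-2],"gripper": 6},{"twist": [0,0,0],"delta_pos": [-67,4.6,-2],"gripper": 6},{"twist": [0,0,0],"delta_pos": [-67,4.6,-2],"gripper": 6}]' --newtons 80

```text
time: 3.3
position: [0.4713, -0.0008, 0.0902]
ee_rot: [-1.572, 0.049, -0.065]
wrist_force: [4.4, 0.8, -0.9]
gripper_width: 0.0093
```

```bash
python3 -c "
from h import *
plan([.5318,0,.087],-3.95)
im=r.get_image('side');cv2.imwrite('pics/s3.png',cv2.resize(im[130:330,150:350],None,fx=3,fy=3))
im=r.get_image('top');cv2.imwrite('pics/t3.png',cv2.resize(im[170:290,190:340],None,fx=5,fy=5))"
```

```text
jaw -4.15 twist [0.15 0.59 0.21] alt q6 0.05 dpos [60.5  0.8 -3.2] t 3.3 w 0.009303663005007005 F [ 4.4  0.8 -0.9]
```

View pics/s3.png

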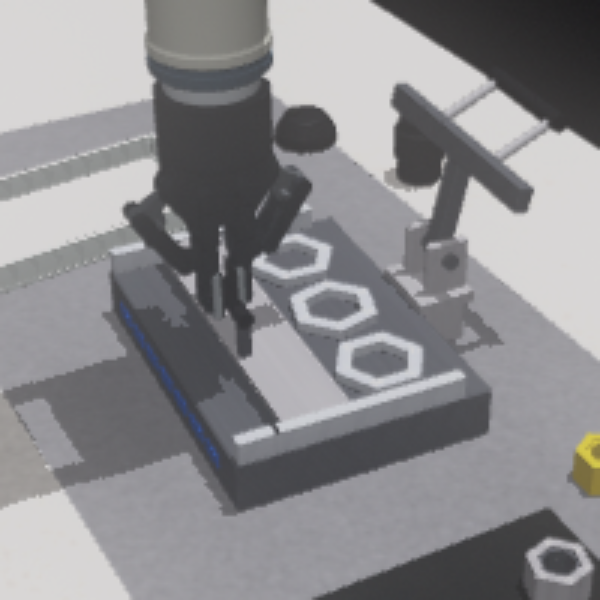

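View pics/t3.png

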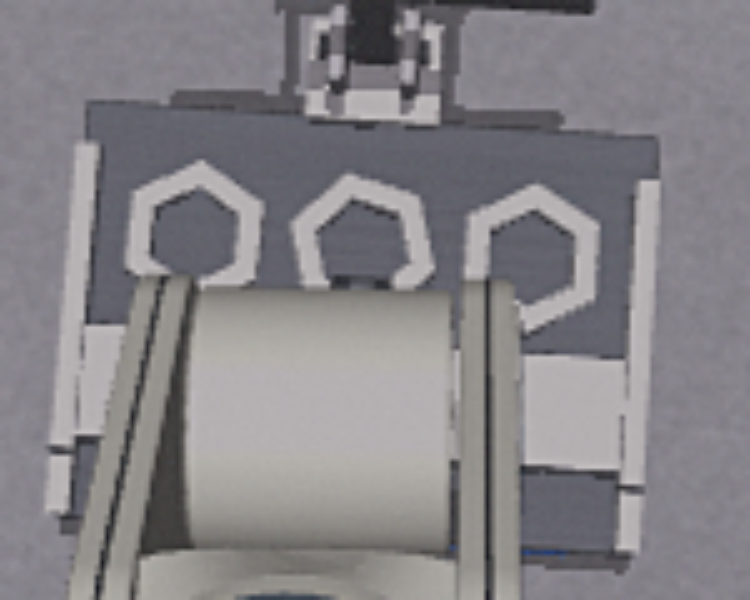

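send_rows --deltas '[{"twist": [0,0,0],"delta_pos": [-4,0.3,0],"gripper": 6},{"twist": [0,0,0],"delta_pos": [-8,0.5,0],"gripper": 6},{"twist": [0,0,0],"delta_pos": [-8,0.5,0],"gripper": 6},{"twist": [0,0,0],"delta_pos": [-8,0.5,0],"gripper": 6}]'

```text
time: 3.8
position: [0.4641, -0.0003, 0.0904]
ee_rot: [-1.572, 0.048, -0.066]
wrist_force: [5.1, -0.2, -12.5]
gripper_width: 0.0092
```

```bash
python3 -c "
from h import *
plan([.5318,0,.087],-3.95)
im=r.get_image('top');cv2.imwrite('pics/t4.png',cv2.resize(im[170:290,190:340],None,fx=5,fy=5))"
```

```text
jaw -4.15 twist [0.15 0.68 0.2 ] alt q6 0.05 dpos [67.7  0.3 -3.4] t 3.8 w 0.009165631151685233 F [  5.1  -0.2 -12.5]
```

View pics/t4.png

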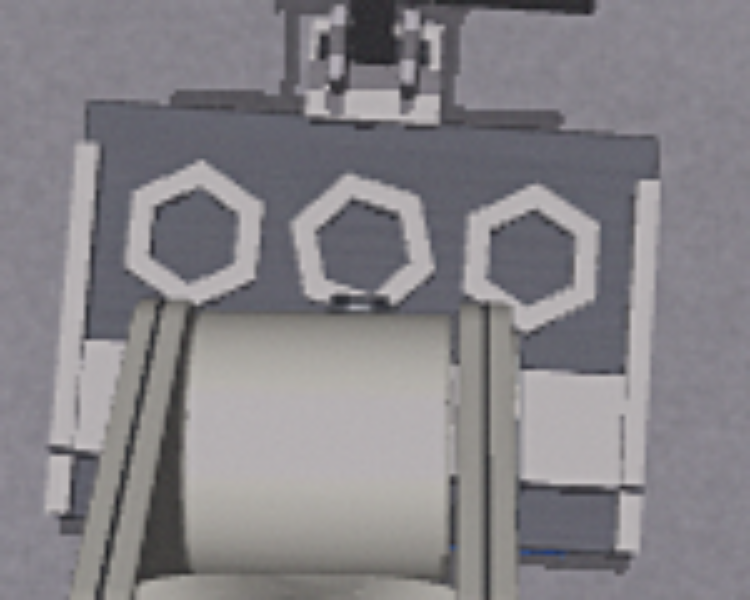

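send_rows --deltas '[{"twist": [0,0,0],"delta_pos": [0,0,0],"gripper": 50},{"twist": [0,0,0],"delta_pos": [0,0,0],"gripper": 50},{"twist": [0,0,0],"delta_pos": [0,0,0],"gripper": 50},{"twist": [0,0,0],"delta_pos": [0,0,45],"gripper": 85},{"twist": [0,0,0],"delta_pos": [0,0,90],"gripper": 85},{"twist": [0,0,0],"delta_pos": [0,-20,130],"gripper": 85},{"twist": [0,0,0],"delta_pos": [20,-60,150],"gripper": 85},{"twist": [0,0,0],"delta_pos": [20,-110,150],"gripper": 85},{"twist": [0,0,0],"delta_pos": [20,-160,150],"gripper": 85},{"twist": [0,0,0],"delta_pos": [20,-200,150],"gripper": 85},{"twist": [0,0,0],"delta_pos": [20,-240,150],"gripper": 85},{"twist": [0,0,0],"delta_pos": [20,-240,150],"gripper": 85}]'

```text
time: 5.05
position: [0.484, -0.2444, 0.2408]
ee_rot: [-1.574, 0.05, -0.07]
wrist_force: [0.1, 0.8, 0.3]
gripper_width: 0.0851
```

```bash
python3 -c "
from h import *
plan([.5318,0,.087],-3.95)
cv2.imwrite('pics/w5.png',r.get_image('wrist'))
im=r.get_image('top');cv2.imwrite('pics/top5.png',im);cv2.imwrite('pics/t5.png',cv2.resize(im[180:260,200:330],None,fx=6,fy=6,interpolation=cv2.INTER_CUBIC))"
```

```text
jaw -4.38 twist [0.25 0.74 0.43] alt q6 -0.42 dpos [  47.8  244.4 -153.8] t 5.05 w 0.08506861830034143 F [0.1 0.8 0.3]
```

View pics/t5.png

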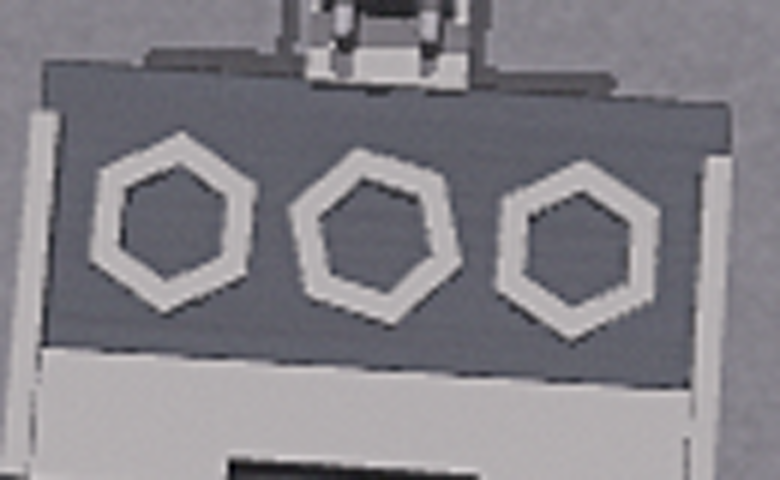

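View pics/w5.png

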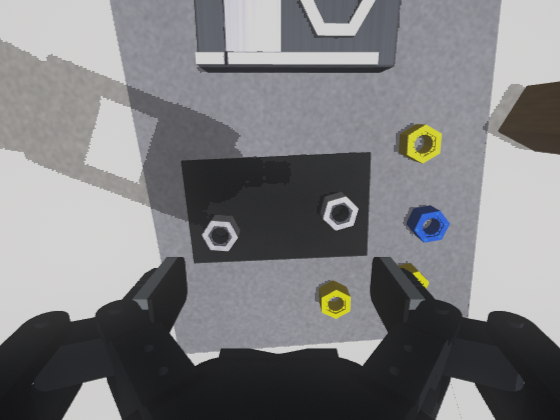

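```bash
cat >> h.py <<'E'
from scipy.optimize import least_squares
def hexfit(P,af=None,fix=True):
    """P Nx2 outline points (m). returns cx,cy,angle(deg mod60 of flat normal),af,rms"""
    P=np.asarray(P)
    def res(v):
        d=P-v[:2]; a=v[2]+np.arange(6)*np.pi/3
        s=np.max(d@np.array([np.cos(a),np.sin(a)]),axis=1)
        return s-v[3]/2
    best=None
    for a0 in np.radians(np.arange(0,60,10)):
        s=least_squares(res,[*((P.max(0)+P.min(0))/2),a0,af],loss="soft_l1",f_scale=.0015)
        if best is None or s.cost<best.cost: best=s
    v=best.x; return v[0],v[1],np.degrees(v[2])%60,v[3],np.sqrt(np.mean(res(v)**2))
def blob(im,c,xy,z,rad,thr=None,sat=None):
    """bright blob near world xy at height z ; outer contour backprojected at z"""
    u,v=w2p(c,[[*xy,z]])[0]; 
    pr=np.linalg.norm(w2p(c,[[xy[0]+rad,xy[1],z]])[0]-[u,v])
    S=4; x0,y0=max(int(u-pr),0),max(int(v-pr),0); x1,y1=int(u+pr),int(v+pr)
    cr=cv2.cvtColor(im[y0:y1,x0:x1],cv2.COLOR_BGR2GRAY); cr=cv2.resize(cr,None,fx=S,fy=S,interpolation=cv2.INTER_CUBIC)
    t,b=(cv2.threshold(cr,0,255,cv2.THRESH_BINARY+cv2.THRESH_OTSU) if thr is None else cv2.threshold(cr,thr,255,0))
    cs,_=cv2.findContours(b,cv2.RETR_EXTERNAL,cv2.CHAIN_APPROX_NONE)
    k=max(cs,key=cv2.contourArea)[:,0,:].astype(float)
    px=(k+.5)/S-.5+[x0,y0]
    return p2w(c,px,z)[:,:2],t
E
python3 - <<'E'
from h import *
c=cam("top"); im=cv2.imread("pics/top5.png")
th=np.radians(-3.95); ny=np.array([-np.sin(th),np.cos(th)])
for i in(-1,0,1):
    xy=np.array([.5565,-.0025])+ny*.076*i
    P,t=blob(im,c,xy,.048,.041)
    print("recess",i+2,np.round(hexfit(P,.059),4),t)
for xy in [(.5539,-.2844),(.4142,-.3005)]:
    P,t=blob(im,c,xy,.027,.03); print("nut top",np.round(hexfit(P,.036),4),t)
cw=cam("wrist"); im=cv2.imread("pics/w5.png")
for xy in [(.5539,-.2844),(.4142,-.3005)]:
    P,t=blob(im,cw,xy,.027,.027,thr=125); print("nut wr",np.round(hexfit(P,.036),4),t)
E
```

```text
recess 1 [ 5.52100e-01 -7.76000e-02  2.52886e+01  5.85000e-02  3.00000e-04] 136.0
recess 2 [ 5.57800e-01 -1.90000e-03  4.12787e+01  5.85000e-02  3.00000e-04] 136.0
recess 3 [5.63500e-01 7.39000e-02 2.38984e+01 5.85000e-02 3.00000e-04] 136.0
nut top [ 5.54700e-01 -2.83300e-01  4.26157e+01  3.23000e-02  3.50000e-03] 104.0
nut top [ 4.13000e-01 -3.07200e-01  3.82904e+01  5.19000e-02  8.00000e-03] 113.0
nut wr [ 5.52000e-01 -2.79600e-01  4.26233e+01  3.58000e-02  1.00000e-04] 125.0
nut wr [ 4.12900e-01 -2.95900e-01  2.10865e+01  3.57000e-02  2.00000e-04] 125.0
```

```bash
python3 - <<'E'
from h import *
c=cam("top"); im=cv2.imread("pics/top5.png")
for thr in (110,130,150):
  for xy in [(.5539,-.2844),(.4142,-.3005)]:
    P,t=blob(im,c,xy,.027,.027,thr=thr); print("nut top",np.round(hexfit(P,.036),4),t)
im=cv2.imread("pics/top5.png")
cv2.imwrite("pics/t5m.png",cv2.resize(im[190:310,345:425],None,fx=5,fy=5,interpolation=cv2.INTER_CUBIC))
cw=cam("wrist"); im=cv2.imread("pics/w5.png")
for thr in (100,150):
  for xy in [(.552,-.2796),(.4129,-.2959)]:
    P,t=blob(im,cw,xy,.027,.027,thr=thr); print("nut wr",np.round(hexfit(P,.036),4),t)
E
```

```text
nut top [ 5.5480e-01 -2.8330e-01  4.2591e+01  3.2200e-02  3.3000e-03] 110.0
nut top [ 4.12700e-01 -3.04500e-01  4.01288e+01  4.75000e-02  7.40000e-03] 110.0
nut top [ 5.54600e-01 -2.83800e-01  4.24742e+01  3.19000e-02  2.90000e-03] 130.0
nut top [ 4.12900e-01 -3.05300e-01  4.37926e+01  4.74000e-02  7.30000e-03] 130.0
nut top [ 5.54300e-01 -2.84200e-01  4.20428e+01  3.15000e-02  2.50000e-03] 150.0
nut top [ 4.12100e-01 -3.05500e-01  3.40149e+01  4.65000e-02  6.90000e-03] 150.0
nut wr [ 5.52000e-01 -2.79500e-01  4.26521e+01  3.64000e-02  1.00000e-04] 100.0
nut wr [ 4.12900e-01 -2.95800e-01  2.11274e+01  3.63000e-02  2.00000e-04] 100.0
nut wr [ 5.52100e-01 -2.79500e-01  4.26661e+01  3.52000e-02  1.00000e-04] 150.0
nut wr [ 4.12900e-01 -2.95900e-01  2.09698e+01  3.50000e-02  2.00000e-04] 150.0
```

View pics/t5m.png

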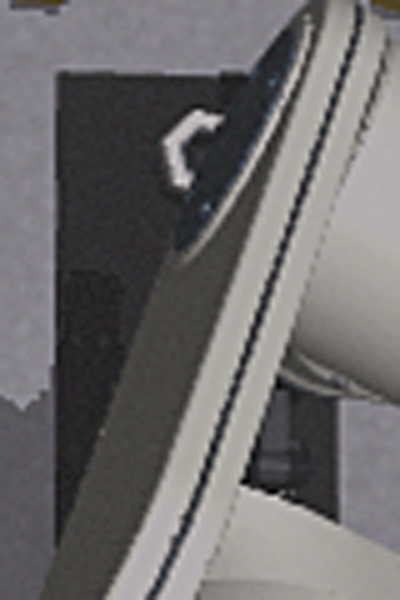

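```bash
python3 - <<'E'
from h import *
c=cam("top"); im=cv2.imread("pics/top0.png")
for thr in (110,130):
  for xy in [(.5539,-.2844),(.4142,-.3005)]:
    P,t=blob(im,c,xy,.027,.027,thr=thr); print("nut top",np.round(hexfit(P,.036),4),t)
o=r.get_obs(); print(np.round(o["q"],2))
plan([.552,-.2796,.1],42.65);plan([.552,-.2796,.1],-17.35);plan([.552,-.2796,.1],102.65)
E
```

```text
nut top [ 5.54200e-01 -2.84300e-01  4.26367e+01  3.61000e-02  3.00000e-04] 110.0
nut top [ 4.14600e-01 -3.00200e-01  2.10934e+01  3.60000e-02  3.00000e-04] 110.0
nut top [ 5.54200e-01 -2.84400e-01  4.27952e+01  3.54000e-02  3.00000e-04] 130.0
nut top [ 4.14600e-01 -3.00200e-01  2.10873e+01  3.53000e-02  3.00000e-04] 130.0
[-0.49  0.31  1.83  0.    0.99 -0.41]
jaw -4.27 twist [-0.15  0.65 46.92] alt q6 -0.41 dpos [  68.5  -38.8 -140.3] t 5.15 w 0.08547129184169078 F [-0.6  0.3  0.5]
jaw -4.27 twist [  0.19   0.62 -13.07] alt q6 -0.41 dpos [  68.5  -38.8 -140.3] t 5.15 w 0.08547129184169078 F [-0.6  0.3  0.5]
jaw -4.27 twist [  0.51   0.47 -73.07] alt q6 -0.41 dpos [  68.5  -38.8 -140.3] t 5.15 w 0.08547129184169078 F [-0.6  0.3  0.5]
```

```bash
python3 - <<'E'
from h import *
c=cam("top")
O=np.array([.5578,-.0019]); th=np.radians(-4.3); X=np.array([np.cos(th),np.sin(th)])
for z in (.14,.16,.18):
    P=p2w(c,np.array([(260,143),(260,178)])/3.5+[189.6,119.6],z)[:,:2]; print(z,(P-O)@X)
P=p2w(c,np.array([(265,53)])/3.5+[189.6,119.6],.19)[:,:2]; print((P-O)@X)
E
```

```text
0.14 [0.11349136 0.09220404]
0.16 [0.10914798 0.08826538]
0.18 [0.10480459 0.08432672]
[0.15545259]
```

send_rows --deltas '[{"twist": [0.2,0.6,-13],"delta_pos": [40,-30,-40],"gripper": 85},{"twist": [0.2,0.6,-13],"delta_pos": [69.5,-41,-80],"gripper": 85},{"twist": [0.2,0.6,-13],"delta_pos": [69.5,-41,-120],"gripper": 85},{"twist": [0.2,0.6,-13],"delta_pos": [69.5,-41,-145],"gripper": 85},{"twist": [0.2,0.6,-13],"delta_pos": [69.5,-41,-145],"gripper": 85}]'

```text
time: 5.65
position: [0.5503, -0.2787, 0.091]
ee_rot: [-1.555, 0.242, -0.229]
wrist_force: [-0.3, 0.4, -1.0]
gripper_width: 0.085
```

```bash
python3 - <<'E'
from h import *
plan([.553,-.282,.032],-17.35)
cw=cam("wrist"); im=r.get_image("wrist"); cv2.imwrite("pics/w6.png",im)
for xy in [(.552,-.2796)]:
    P,t=blob(im,cw,xy,.027,.027,thr=125); print("nut wr",np.round(hexfit(P,.036),4),t)
E
```

```text
jaw -17.18 twist [-0.26 -0.43 -0.17] alt q6 -0.19 dpos [  2.7  -3.3 -59. ] t 5.65 w 0.08495834804456066 F [-0.3  0.4 -1. ]
nut wr [ 5.5330e-01 -2.8430e-01  4.2381e+01  3.5500e-02  2.0000e-04] 125.0
```

View pics/w6.png

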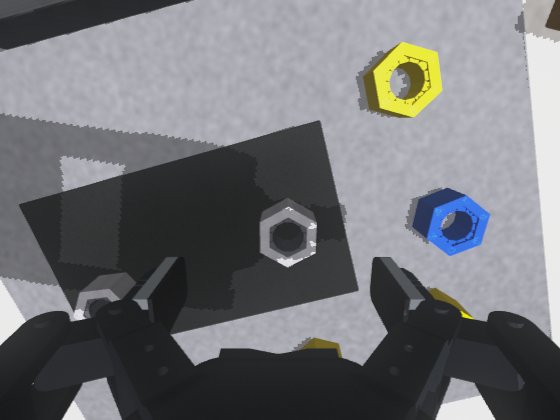

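send_rows --deltas '[{"twist": [-0.3,-0.4,0],"delta_pos": [3.2,-5.6,-20],"gripper": 85},{"twist": [-0.3,-0.4,0],"delta_pos": [3.2,-5.6,-45],"gripper": 70},{"twist": [-0.3,-0.4,0],"delta_pos": [3.2,-5.6,-59],"gripper": 60},{"twist": [-0.3,-0.4,0],"delta_pos": [3.2,-5.6,-59],"gripper": 45},{"twist": [-0.3,-0.4,0],"delta_pos": [3.2,-5.6,-59],"gripper": 30},{"twist": [-0.3,-0.4,0],"delta_pos": [3.2,-5.6,-59],"gripper": 30},{"twist": [-0.3,-0.4,0],"delta_pos": [3.2,-5.6,-59],"gripper": 30},{"twist": [-0.3,-0.4,0],"delta_pos": [3.2,-5.6,-59],"gripper": 30}]' --newtons 50

```text
time: 6.5
position: [0.5558, -0.2856, 0.0361]
ee_rot: [-1.561, 0.231, -0.24]
wrist_force: [0.0, 1.1, 6.6]
gripper_width: 0.0347
```

```bash
python3 - <<'E'
from h import *
plan([.5521,-.0776,.2],-34.7)
cw=cam("wrist"); im=r.get_image("wrist"); cv2.imwrite("pics/w7.png",im)
for xy in [(.5533,-.2843)]:
    P,t=blob(im,cw,xy,.027,.027,thr=125); print("nut wr",np.round(hexfit(P,.036),4),t)
E
```

```text
jaw -17.19 twist [  0.24   0.24 -17.51] alt q6 -0.19 dpos [ -3.7 208.  163.9] t 6.5 w 0.03474902972074195 F [0.  1.1 6.6]
nut wr [ 5.55000e-01 -2.84900e-01  4.29347e+01  3.53000e-02  4.00000e-04] 125.0
```

View pics/w7.png

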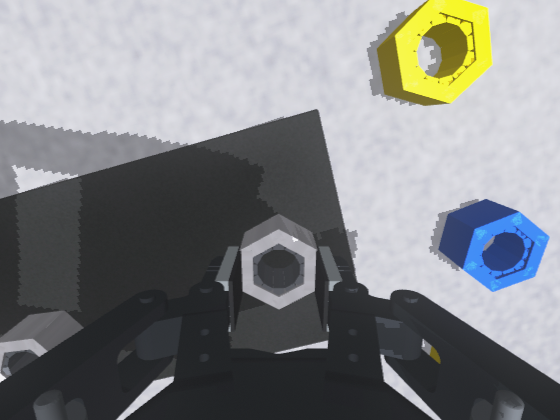

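send_rows --deltas '[{"twist": [0,0,0],"delta_pos": [0,0,15],"gripper": 28},{"twist": [0,0,0],"delta_pos": [0,0,40],"gripper": 28},{"twist": [0,0,0],"delta_pos": [0,0,80],"gripper": 28},{"twist": [0,0,0],"delta_pos": [0,0,100],"gripper": 28},{"twist": [0,0,0],"delta_pos": [0,0,100],"gripper": 28},{"twist": [0,0,0],"delta_pos": [0,0,100],"gripper": 28}]'

```text
time: 7.15
position: [0.5557, -0.2856, 0.1367]
ee_rot: [-1.561, 0.231, -0.241]
wrist_force: [-0.6, -0.0, -1.7]
gripper_width: 0.0341
```

```bash
python3 - <<'E'
from h import *
plan([.5521,-.0776,.2],-34.7)
im=r.get_image("side"); cv2.imwrite("pics/s8.png",cv2.resize(im[150:400,230:450],None,fx=2.4,fy=2.4,interpolation=cv2.INTER_CUBIC))
E
```

```text
jaw -17.19 twist [  0.28   0.29 -17.51] alt q6 -0.19 dpos [ -3.6 208.   63.3] t 7.15 w 0.034078348086678194 F [-0.6 -0.  -1.7]
```

View pics/s8.png

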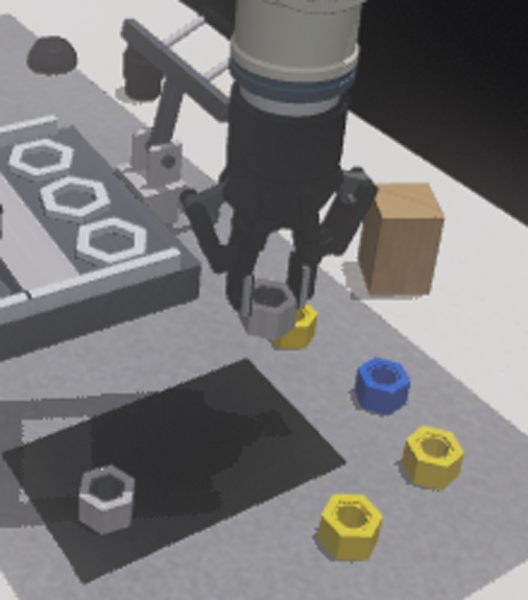

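send_rows --deltas '[{"twist": [0.3,0.3,-17.5],"delta_pos": [-4,40,20],"gripper": 28},{"twist": [0.3,0.3,-17.5],"delta_pos": [-4,85,40],"gripper": 28},{"twist": [0.3,0.3,-17.5],"delta_pos": [-4,125,50],"gripper": 28},{"twist": [0.3,0.3,-17.5],"delta_pos": [-4,140,50],"gripper": 28},{"twist": [0.3,0.3,-17.5],"delta_pos": [-4,140,50],"gripper": 28},{"twist": [0.3,0.3,-17.5],"delta_pos": [-4,140,50],"gripper": 28},{"twist": [0.3,0.3,-17.5],"delta_pos": [-4,140,50],"gripper": 28}]'

```text
time: 7.9
position: [0.5508, -0.1463, 0.1846]
ee_rot: [-1.517, 0.478, -0.472]
wrist_force: [-0.3, -0.3, -1.3]
gripper_width: 0.0345
```

```bash
cat >> h.py <<'E'
REC={1:(.5521,-.0776),2:(.5578,-.0019),3:(.5635,.0739)}
def recs(im,cw,thr=None,ids=(1,2,3)):
    for i in ids:
        try:
            P,t=blob(im,cw,REC[i],.048,.040,thr=thr); print("rec",i,np.round(hexfit(P,.059),4),t)
        except Exception as e: print(i,e)
E
python3 - <<'E'
from h import *
plan([.5521,-.0776,.2],-34.7)
cw=cam("wrist"); im=r.get_image("wrist"); cv2.imwrite("pics/w9.png",im)
recs(im,cw)
o,M=tool(); P,t=blob(im,cw,o["position"][:2],o["position"][2]-.0091,.025,thr=125); print("nut",np.round(hexfit(P,.036),4),o["position"])
E
```

```text
jaw -34.74 twist [-0.11 -0.17  0.04] alt q6 0.32 dpos [ 1.3 68.7 15.4] t 7.9 w 0.03449446393778454 F [-0.3 -0.3 -1.3]
rec 1 [ 5.5100e-01 -7.7300e-02  2.5269e+01  5.8700e-02  5.0000e-04] 160.0
rec 2 [ 5.56300e-01 -1.80000e-03  4.16465e+01  5.87000e-02  3.00000e-04] 161.0
3 OpenCV(4.12.0) /io/opencv/modules/imgproc/src/color.cpp:199: error: (-215:Assertion failed) !_src.empty() in function 'cvtColor'

nut [ 5.50500e-01 -1.45400e-01  2.58391e+01  3.12000e-02  2.30000e-03] [ 0.5508172  -0.14636279  0.18473288]
```

View pics/w9.png

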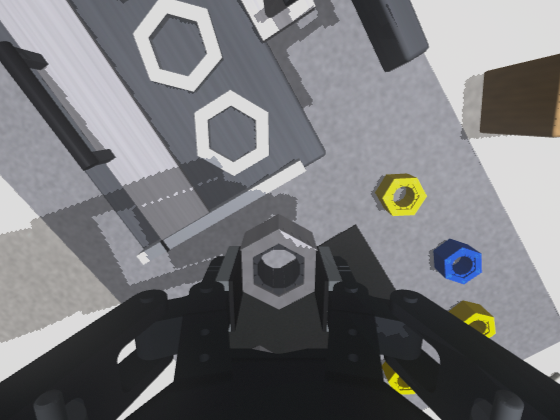

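send_rows --deltas '[{"twist": [-0.1,-0.2,0],"delta_pos": [1.2,40,-20],"gripper": 28},{"twist": [-0.1,-0.2,0],"delta_pos": [1.2,68.2,-50],"gripper": 28},{"twist": [-0.1,-0.2,0],"delta_pos": [1.2,68.2,-80],"gripper": 28},{"twist": [-0.1,-0.2,0],"delta_pos": [1.2,68.2,-93],"gripper": 28},{"twist": [-0.1,-0.2,0],"delta_pos": [1.2,68.2,-93],"gripper": 28},{"twist": [-0.1,-0.2,0],"delta_pos": [1.2,68.2,-93],"gripper": 28},{"twist": [-0.1,-0.2,0],"delta_pos": [1.2,68.2,-93],"gripper": 28}]'

```text
time: 8.65
position: [0.5531, -0.0791, 0.093]
ee_rot: [-1.517, 0.474, -0.478]
wrist_force: [0.4, 0.1, -2.3]
gripper_width: 0.0341
```

```bash
python3 - <<'E'
from h import *
plan([.552,-.078,.0735],-34.7)
cw=cam("wrist"); im=r.get_image("wrist"); cv2.imwrite("pics/w10.png",im)
E
```

```text
jaw -34.82 twist [0.01 0.18 0.12] alt q6 0.44 dpos [ -1.1   1.1 -19.5] t 8.65 w 0.03410965647345545 F [ 0.4  0.1 -2.3]
```

View pics/w10.png

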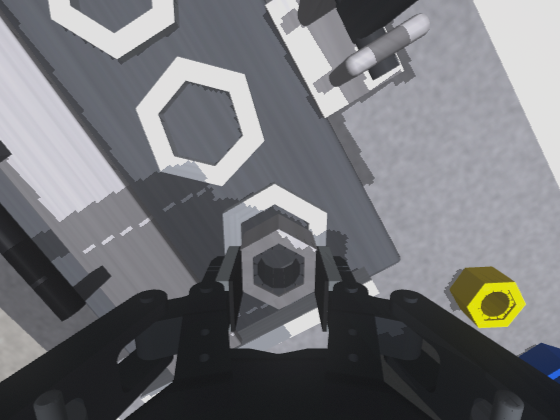

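send_rows --deltas '[{"twist": [0,0.2,0.1],"delta_pos": [-1.2,1.2,-3],"gripper": 28},{"twist": [0,0.2,0.1],"delta_pos": [-1.2,1.2,-6],"gripper": 28},{"twist": [0,0.2,0.1],"delta_pos": [-1.2,1.2,-9],"gripper": 28},{"twist": [0,0.2,0.1],"delta_pos": [-1.2,1.2,-12],"gripper": 28},{"twist": [0,0.2,0.1],"delta_pos": [-1.2,1.2,-15],"gripper": 28},{"twist": [0,0.2,0.1],"delta_pos": [-1.2,1.2,-15],"gripper": 28}]'

```text
time: 9.3
position: [0.5515, -0.0776, 0.0775]
ee_rot: [-1.519, 0.475, -0.474]
wrist_force: [0.6, 0.0, -2.0]
gripper_width: 0.0341
```

```bash
python3 - <<'E'
from h import *
plan([.552,-.078,.0735],-34.7)
E
```

```text
jaw -34.71 twist [ 0.   -0.07  0.01] alt q6 0.44 dpos [ 0.5 -0.4 -4. ] t 9.3 w 0.03412910858945337 F [ 0.6  0.  -2. ]
```

send_rows --deltas '[{"twist": [0,0,0],"delta_pos": [0,0,-2],"gripper": 28},{"twist": [0,0,0],"delta_pos": [0,0,-4],"gripper": 28},{"twist": [0,0,0],"delta_pos": [0,0,-5],"gripper": 28},{"twist": [0,0,0],"delta_pos": [0,0,-5],"gripper": 28}]'

```text
time: 9.7
position: [0.5515, -0.0776, 0.0731]
ee_rot: [-1.519, 0.475, -0.473]
wrist_force: [-2.6, 0.4, 7.5]
gripper_width: 0.0344
```

```bash
python3 - <<'E'
from h import *
plan([.552,-.078,.0735],-34.7)
cw=cam("wrist"); im=r.get_image("wrist"); cv2.imwrite("pics/w11.png",im)
E
```

```text
jaw -34.71 twist [ 0.   -0.07  0.01] alt q6 0.44 dpos [ 0.5 -0.4  0.4] t 9.7 w 0.03435421484739338 F [-2.6  0.4  7.5]
```

View pics/w11.png

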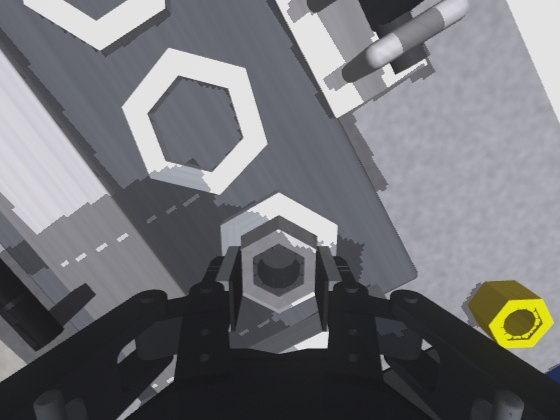

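send_rows --deltas '[{"twist": [0,0,0],"delta_pos": [0,0,0],"gripper": 46},{"twist": [0,0,0],"delta_pos": [0,0,0],"gripper": 46},{"twist": [0,0,0],"delta_pos": [0,0,0],"gripper": 46},{"twist": [0,0,0],"delta_pos": [0,0,30],"gripper": 46},{"twist": [0,0,0],"delta_pos": [0,0,70],"gripper": 60},{"twist": [0,0,0],"delta_pos": [-10,-20,110],"gripper": 85},{"twist": [0,0,0],"delta_pos": [-30,-60,130],"gripper": 85},{"twist": [0,0,0],"delta_pos": [-60,-95,130],"gripper": 85},{"twist": [0,0,-4],"delta_pos": [-90,-130,120],"gripper": 85},{"twist": [0,0,-4],"delta_pos": [-117,-170,100],"gripper": 85},{"twist": [0,0,-4],"delta_pos": [-117,-190,90],"gripper": 85},{"twist": [0,0,-4],"delta_pos": [-117,-190,90],"gripper": 85}]'

```text
time: 10.95
position: [0.4332, -0.2696, 0.162]
ee_rot: [-1.505, 0.534, -0.53]
wrist_force: [-0.4, 0.7, -0.8]
gripper_width: 0.0851
```

```bash
python3 - <<'E'
from h import *
plan([.4146,-.3002,.035],-38.9)
cw=cam("wrist"); im=r.get_image("wrist"); cv2.imwrite("pics/w12.png",im)
P,t=blob(im,cw,(.4146,-.3002),.027,.027,thr=125); print("nut wr",np.round(hexfit(P,.036),4),t)
im=r.get_image("top"); cv2.imwrite("pics/t12.png",im[100:320])
cv2.imwrite("pics/s12.png",r.get_image("side"))
E
```

```text
jaw -38.92 twist [-0.03 -0.14  0.02] alt q6 0.1 dpos [ -18.6  -30.6 -127. ] t 10.95 w 0.08514949497862792 F [-0.4  0.7 -0.8]
nut wr [ 4.13400e-01 -3.00400e-01  2.08573e+01  3.55000e-02  2.00000e-04] 125.0
```

View pics/w12.png

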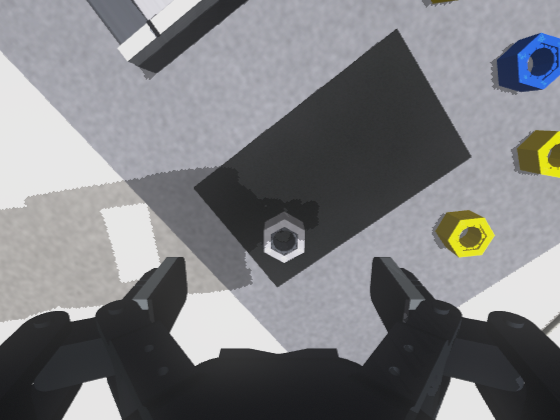

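View pics/s12.png

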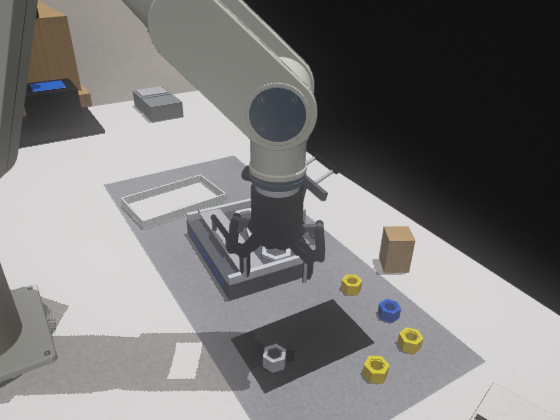

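send_rows --deltas '[{"twist": [0,0,0],"delta_pos": [-19,-31,-20],"gripper": 85},{"twist": [0,0,0],"delta_pos": [-19,-31,-55],"gripper": 85},{"twist": [0,0,0],"delta_pos": [-19,-31,-90],"gripper": 75},{"twist": [0,0,0],"delta_pos": [-19,-31,-115],"gripper": 65},{"twist": [0,0,0],"delta_pos": [-19,-31,-126],"gripper": 60},{"twist": [0,0,0],"delta_pos": [-19,-31,-126],"gripper": 50},{"twist": [0,0,0],"delta_pos": [-19,-31,-126],"gripper": 28},{"twist": [0,0,0],"delta_pos": [-19,-31,-126],"gripper": 28},{"twist": [0,0,0],"delta_pos": [-19,-31,-126],"gripper": 28},{"twist": [0,0,0],"delta_pos": [-19,-31,-126],"gripper": 28}]'

```text
time: 12.1
position: [0.4167, -0.2987, 0.0385]
ee_rot: [-1.506, 0.528, -0.53]
wrist_force: [0.7, 2.3, 7.6]
gripper_width: 0.0338
```

```bash
python3 - <<'E'
from h import *
plan([.414,-.3003,.035],-38.9)
cw=cam("wrist"); im=r.get_image("wrist"); cv2.imwrite("pics/w13.png",im)
P,t=blob(im,cw,(.4146,-.3002),.027,.027,thr=125); print("nut wr",np.round(hexfit(P,.036),4),t,tool()[0]["position"])
E
```

```text
jaw -38.72 twist [ 0.06  0.05 -0.18] alt q6 0.03 dpos [-2.7 -1.6 -3.5] t 12.1 w 0.03382486954876617 F [0.7 2.3 7.6]
nut wr [ 4.15000e-01 -3.00500e-01  2.01877e+01  3.65000e-02  2.00000e-03] 125.0 [ 0.41663269 -0.29866573  0.03853366]
```

View pics/w13.png

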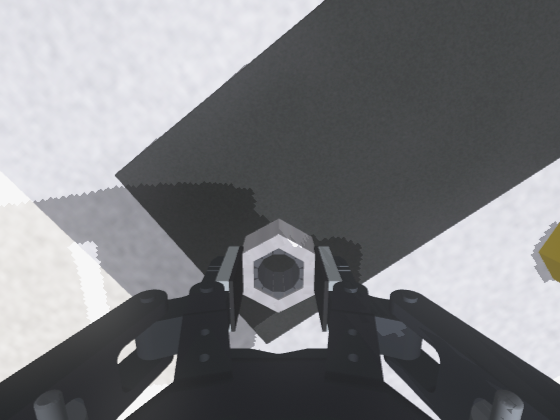

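send_rows --deltas '[{"twist": [0,0,0],"delta_pos": [0,0,20],"gripper": 28},{"twist": [0,0,0],"delta_pos": [0,0,60],"gripper": 28},{"twist": [0,0,0],"delta_pos": [0,0,105],"gripper": 28},{"twist": [0,0,2.6],"delta_pos": [10,30,145],"gripper": 28},{"twist": [0,0,2.6],"delta_pos": [25,70,150],"gripper": 28},{"twist": [0,0,2.6],"delta_pos": [40,115,150],"gripper": 28},{"twist": [0,0,2.6],"delta_pos": [55,160,150],"gripper": 28},{"twist": [0,0,2.6],"delta_pos": [70,205,150],"gripper": 28},{"twist": [0,0,2.6],"delta_pos": [85,250,150],"gripper": 28},{"twist": [0,0,2.6],"delta_pos": [98,295,150],"gripper": 28},{"twist": [0,0,2.6],"delta_pos": [105,316,150],"gripper": 28},{"twist": [0,0,2.6],"delta_pos": [105,316,150],"gripper": 28}]'

```text
time: 13.35
position: [0.5224, 0.02, 0.189]
ee_rot: [-1.514, 0.489, -0.493]
wrist_force: [0.1, -0.4, -1.1]
gripper_width: 0.0342
```

send_rows --deltas '[{"twist": [0,0,0],"delta_pos": [0,0,0],"gripper": 28},{"twist": [0,0,0],"delta_pos": [0,0,0],"gripper": 28}]'

```text
time: 13.55
position: [0.5221, 0.0193, 0.1891]
ee_rot: [-1.514, 0.489, -0.493]
wrist_force: [-0.6, 0.3, -0.9]
gripper_width: 0.0343
```

```bash
python3 - <<'E'
from h import *
plan([.5628,.074,.095],-36.1)
cw=cam("wrist"); im=r.get_image("wrist"); cv2.imwrite("pics/w14.png",im)
recs(im,cw,ids=(2,3))
o,M=tool(); z=o["position"][2]-.0115
for px in [(279,273)]: print("bore",p2w(cw,[px],z)[0]-o["position"])
E
```

```text
jaw -35.94 twist [ 0.04  0.12 -0.16] alt q6 0.64 dpos [ 40.7  54.7 -94.1] t 13.55 w 0.03428250050687129 F [-0.6  0.3 -0.9]
rec 2 [ 5.59000e-01 -2.10000e-03  4.56386e+01  5.25000e-02  5.00000e-03] 156.0
rec 3 [5.62100e-01 7.42000e-02 2.38458e+01 5.88000e-02 1.00000e-04] 160.0
bore [-0.00186141 -0.00163147 -0.0115    ]
```

View pics/w14.png

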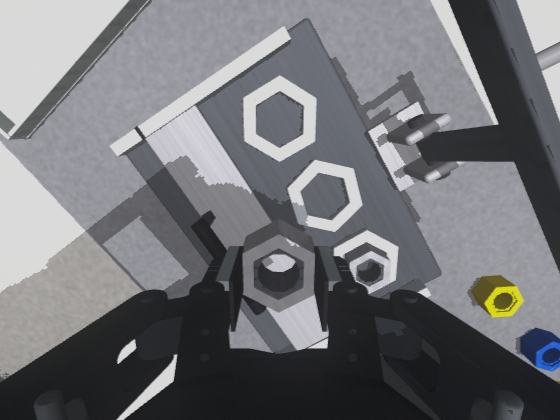

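send_rows --deltas '[{"twist": [0,0.1,-0.2],"delta_pos": [25,34,-20],"gripper": 28},{"twist": [0,0.1,-0.2],"delta_pos": [41.8,57,-50],"gripper": 28},{"twist": [0,0.1,-0.2],"delta_pos": [41.8,57,-80],"gripper": 28},{"twist": [0,0.1,-0.2],"delta_pos": [41.8,57,-92],"gripper": 28},{"twist": [0,0.1,-0.2],"delta_pos": [41.8,57,-92],"gripper": 28},{"twist": [0,0.1,-0.2],"delta_pos": [41.8,57,-92],"gripper": 28},{"twist": [0,0.1,-0.2],"delta_pos": [41.8,57,-92],"gripper": 28}]'

```text
time: 14.3
position: [0.5647, 0.0755, 0.0986]
ee_rot: [-1.513, 0.493, -0.497]
wrist_force: [0.4, -0.1, -0.3]
gripper_width: 0.0345
```

```bash
python3 - <<'E'
from h import *
plan([.5639,.0762,.0755],-36.1)
cw=cam("wrist"); im=r.get_image("wrist"); cv2.imwrite("pics/w15.png",im)
o,M=tool(); z=o["position"][2]-.0115
for px in [(279,273)]: print("bore",p2w(cw,[px],z)[0])
E
```

```text
jaw -36.24 twist [0.02 0.15 0.14] alt q6 0.75 dpos [ -0.8   0.7 -23.1] t 14.3 w 0.03445364154031754 F [ 0.4 -0.1 -0.3]
bore [0.56282259 0.07361483 0.08711406]
```

View pics/w15.png

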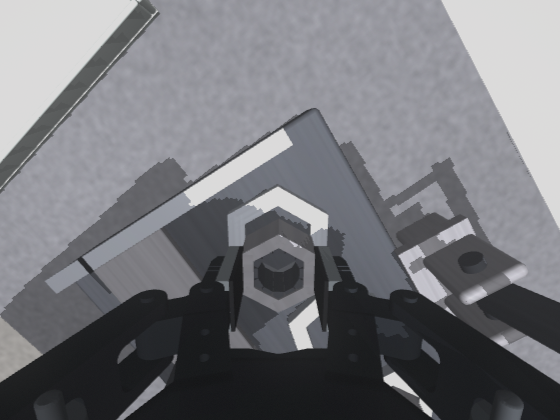

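send_rows --deltas '[{"twist": [0,0.2,0.1],"delta_pos": [-0.8,0.7,-4],"gripper": 28},{"twist": [0,0.2,0.1],"delta_pos": [-0.8,0.7,-8],"gripper": 28},{"twist": [0,0.2,0.1],"delta_pos": [-0.8,0.7,-12],"gripper": 28},{"twist": [0,0.2,0.1],"delta_pos": [-0.8,0.7,-15],"gripper": 28},{"twist": [0,0.2,0.1],"delta_pos": [-0.8,0.7,-18],"gripper": 28},{"twist": [0,0.2,0.1],"delta_pos": [-0.8,0.7,-19],"gripper": 28},{"twist": [0,0.2,0.1],"delta_pos": [-0.8,0.7,-19],"gripper": 28}]'

```text
time: 15.05
position: [0.5638, 0.0763, 0.0793]
ee_rot: [-1.515, 0.494, -0.493]
wrist_force: [0.4, 0.3, -1.2]
gripper_width: 0.0342
```

```bash
python3 - <<'E'
from h import *
plan([.5639,.0762,.0755],-36.1)
E
```

```text
jaw -36.12 twist [ 0.03 -0.07  0.02] alt q6 0.74 dpos [ 0.1 -0.1 -3.8] t 15.05 w 0.03417171697634885 F [ 0.4  0.3 -1.2]
```

Already past the rim without contact; going home.

send_rows --deltas '[{"twist": [0,0,0],"delta_pos": [0,0,-2],"gripper": 28},{"twist": [0,0,0],"delta_pos": [0,0,-4],"gripper": 28},{"twist": [0,0,0],"delta_pos": [0,0,-5],"gripper": 28},{"twist": [0,0,0],"delta_pos": [0,0,-5],"gripper": 28}]'

```text
time: 15.45
position: [0.5639, 0.0764, 0.0755]
ee_rot: [-1.515, 0.494, -0.493]
wrist_force: [-3.7, -0.7, 11.8]
gripper_width: 0.0345
```

```bash
python3 - <<'E'
from h import *
plan([.5639,.0762,.0755],-36.1)
E
```

```text
jaw -36.12 twist [ 0.02 -0.05  0.02] alt q6 0.74 dpos [-0.  -0.2 -0. ] t 15.45 w 0.03446935284966639 F [-3.7 -0.7 11.8]
```

send_rows --deltas '[{"twist": [0,0,0],"delta_pos": [0,0,0],"gripper": 46},{"twist": [0,0,0],"delta_pos": [0,0,0],"gripper": 46},{"twist": [0,0,0],"delta_pos": [0,0,0],"gripper": 46},{"twist": [0,0,0],"delta_pos": [0,0,40],"gripper": 46},{"twist": [0,0,0],"delta_pos": [0,0,85],"gripper": 50},{"twist": [0,0,8],"delta_pos": [-30,-10,120],"gripper": 50},{"twist": [0,0,16],"delta_pos": [-70,-25,150],"gripper": 50},{"twist": [0,0,24],"delta_pos": [-95,-50,175],"gripper": 50},{"twist": [0,0,31.8],"delta_pos": [-95,-80,200],"gripper": 50},{"twist": [0,0,31.8],"delta_pos": [-95,-90,200],"gripper": 50},{"twist": [0,0,31.8],"delta_pos": [-95,-90,200],"gripper": 50},{"twist": [0,0,31.8],"delta_pos": [-95,-90,200],"gripper": 50}]'

```text
time: 16.65
position: [0.4686, -0.0133, 0.2744]
ee_rot: [-1.57, 0.063, -0.059]
wrist_force: [0.7, 0.3, -0.4]
gripper_width: 0.05
```

```bash
python3 - <<'E'
from h import *
plan([.712,-.0135,.26],-4.2)
cw=cam("wrist"); im=r.get_image("wrist"); cv2.imwrite("pics/w16.png",im)
c=cam("top");im=r.get_image("top"); cv2.imwrite("pics/t16.png",cv2.resize(im[120:290,190:340],None,fx=3.5,fy=3.5,interpolation=cv2.INTER_CUBIC))
print(w2p(cw,[[.712,-.0135,.1845]]))
E
```

```text
jaw -4.46 twist [ 0.02 -0.14  0.26] alt q6 0.02 dpos [ 2.434e+02 -2.000e-01 -1.440e+01] t 16.65 w 0.04997038634387488 F [ 0.7  0.3 -0.4]
[[627.4941793 193.5945321]]
```

View pics/w16.png

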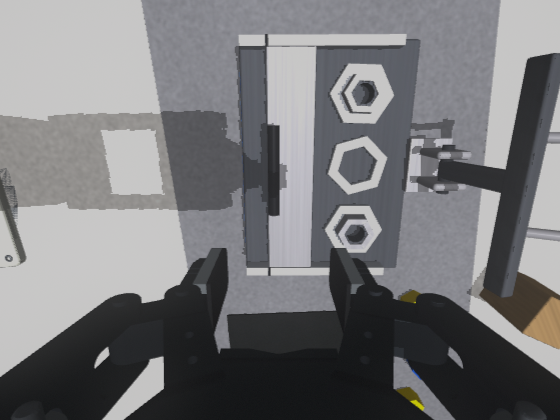

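View pics/t16.png

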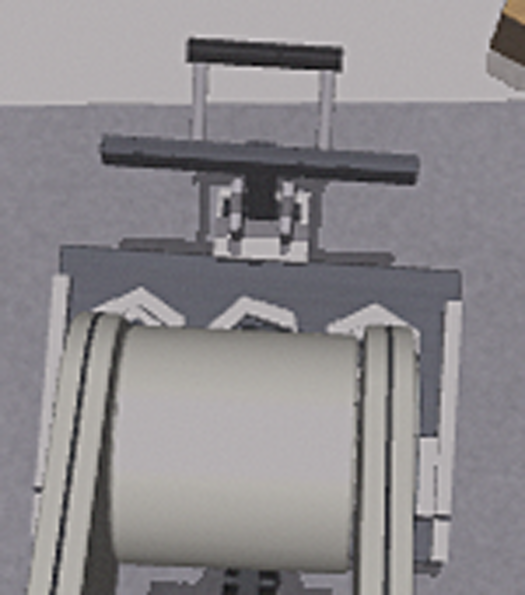

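send_rows --deltas '[{"twist": [0,-0.1,0.3],"delta_pos": [45,5,0],"gripper": 60},{"twist": [0,-0.1,0.3],"delta_pos": [90,20,0],"gripper": 60},{"twist": [0,-0.1,0.3],"delta_pos": [135,30,0],"gripper": 60},{"twist": [0,-0.1,0.3],"delta_pos": [180,0,0],"gripper": 60},{"twist": [0,-0.1,0.3],"delta_pos": [220,-20,0],"gripper": 60},{"twist": [0,-0.1,0.3],"delta_pos": [240,-40,0],"gripper": 60},{"twist": [0,-0.1,0.3],"delta_pos": [240,-40,0],"gripper": 60},{"twist": [0,-0.1,0.3],"delta_pos": [240,-40,0],"gripper": 60},{"twist": [0,-0.1,0.3],"delta_pos": [240,-40,0],"gripper": 60}]'

```text
time: 17.65
position: [0.7075, -0.0516, 0.2731]
ee_rot: [-1.57, 0.058, -0.052]
wrist_force: [-0.0, 0.5, -0.6]
gripper_width: 0.06
```

```bash
python3 - <<'E'
from h import *
plan([.712,-.0135,.26],-4.2)
cw=cam("wrist"); im=r.get_image("wrist"); cv2.imwrite("pics/w17.png",im)
print(w2p(cw,[[.712,-.0135,.1845]]))
c=cam("top");im=r.get_image("side"); cv2.imwrite("pics/s17.png",cv2.resize(im[60:310,170:390],None,fx=2.4,fy=2.4,interpolation=cv2.INTER_CUBIC))
E
```

```text
jaw -4.01 twist [ 0.   -0.21 -0.19] alt q6 -0.02 dpos [  4.5  38.1 -13.1] t 17.65 w 0.060000558465987786 F [-0.   0.5 -0.6]
[[283.18745977 165.55362718]]
```

View pics/w17.png

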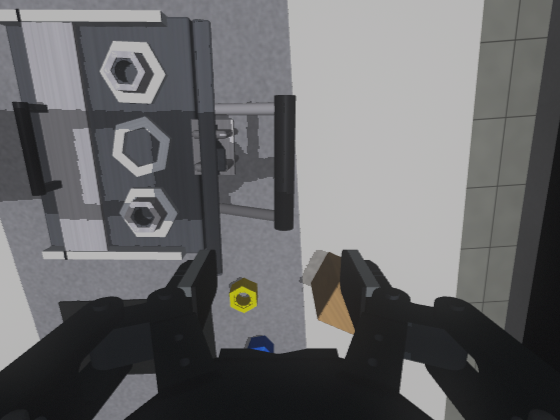

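View pics/s17.png

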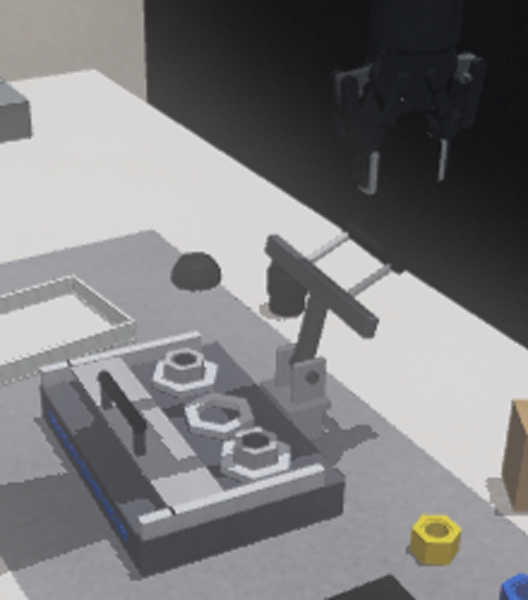

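send_rows --deltas '[{"twist": [0,-0.2,-0.2],"delta_pos": [5,38,0],"gripper": 34},{"twist": [0,-0.2,-0.2],"delta_pos": [5,38,0],"gripper": 34},{"twist": [0,-0.2,-0.2],"delta_pos": [5,38,-35],"gripper": 34},{"twist": [0,-0.2,-0.2],"delta_pos": [5,38,-65],"gripper": 34},{"twist": [0,-0.2,-0.2],"delta_pos": [5,38,-86],"gripper": 34},{"twist": [0,-0.2,-0.2],"delta_pos": [5,38,-86],"gripper": 34},{"twist": [0,-0.2,-0.2],"delta_pos": [5,38,-86],"gripper": 34},{"twist": [0,-0.2,-0.2],"delta_pos": [5,38,-86],"gripper": 8},{"twist": [0,-0.2,-0.2],"delta_pos": [5,38,-86],"gripper": 8},{"twist": [0,-0.2,-0.2],"delta_pos": [5,38,-86],"gripper": 8}]' --newtons 25

```text
time: 18.75
position: [0.7138, -0.0137, 0.1902]
ee_rot: [-1.57, 0.054, -0.061]
wrist_force: [-0.5, 0.7, 7.1]
gripper_width: 0.0131
```

```bash
python3 - <<'E'
from h import *
plan([.712,-.0135,.1845],-4.2)
o,M=tool()
phi0=57.2; H=np.array([.557+.085*np.cos(np.radians(-4.2)),-.0018+.085*np.sin(np.radians(-4.2))]); X=np.array([np.cos(np.radians(-4.2)),np.sin(np.radians(-4.2))])
rel=(o["position"][:2]-H)@X; print("rel hinge",rel,o["position"][2]-.075)
p0=np.array([np.cos(np.radians(phi0)),np.sin(np.radians(phi0))])
for f in np.linspace(phi0,159.8,21)[1:]:
    d=.13*(np.array([np.cos(np.radians(f)),np.sin(np.radians(f))])-p0); print(round(f,1),np.round(1000*np.array([d[0]*X[0],d[0]*X[1],d[1]]),1))
cv2.imwrite("pics/w18.png",r.get_image("wrist"))
im=r.get_image("side"); cv2.imwrite("pics/s18.png",cv2.resize(im[60:310,170:390],None,fx=2.4,fy=2.4,interpolation=cv2.INTER_CUBIC))
E
```

```text
jaw -4.19 twist [ 0.02  0.27 -0.01] alt q6 0.04 dpos [-1.8  0.2 -5.7] t 18.75 w 0.013145682864513121 F [-0.5  0.7  7.1]
rel hinge 0.07223353308931764 0.11517864863070194
62.3 [-10.    0.7   5.9]
67.5 [-20.5   1.5  10.8]
72.6 [-31.4   2.3  14.8]
77.7 [-42.7   3.1  17.8]
82.9 [-54.1   4.   19.7]
88.0 [-65.7   4.8  20.6]
93.1 [-77.3   5.7  20.5]
98.2 [-88.8   6.5  19.4]
103.4 [-100.2    7.4   17.2]
108.5 [-111.4    8.2   14. ]
113.6 [-122.2    9.     9.8]
118.8 [-132.6    9.7    4.7]
123.9 [-142.5   10.5   -1.4]
129.0 [-151.9   11.2   -8.3]
134.2 [-160.5   11.8  -16. ]
139.3 [-168.5   12.4  -24.5]
144.4 [-175.7   12.9  -33.6]
149.5 [-182.    13.4  -43.4]
154.7 [-187.4   13.8  -53.7]
159.8 [-191.9   14.1  -64.4]
```

View pics/w18.png

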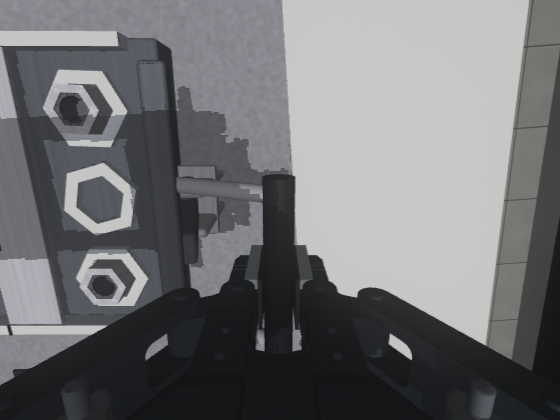

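View pics/s18.png

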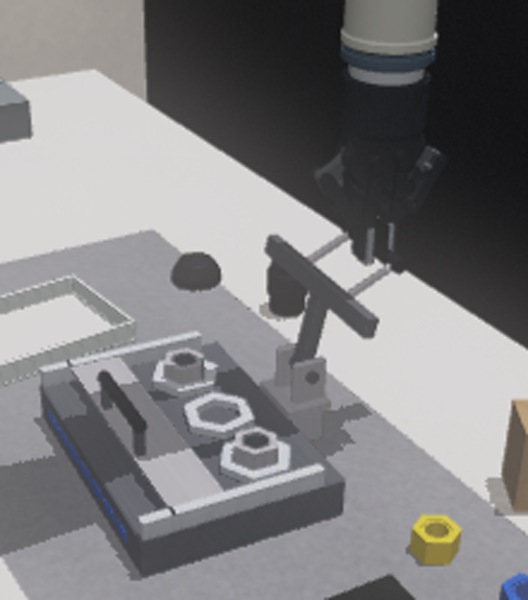

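send_rows --deltas '[{"twist": [0,0,0],"delta_pos": [-10,0.7,5.9],"gripper": 8},{"twist": [0,0,0],"delta_pos": [-20.5,1.5,10.8],"gripper": 8},{"twist": [0,0,0],"delta_pos": [-31.4,2.3,14.8],"gripper": 8},{"twist": [0,0,0],"delta_pos": [-42.7,3.1,17.8],"gripper": 8},{"twist": [0,0,0],"delta_pos": [-54.1,4,19.7],"gripper": 8},{"twist": [0,0,0],"delta_pos": [-65.7,4.8,20.6],"gripper": 8},{"twist": [0,0,0],"delta_pos": [-65.7,4.8,20.6],"gripper": 8}]'

```text
time: 19.55
position: [0.6466, -0.0087, 0.2123]
ee_rot: [-1.57, 0.053, -0.062]
wrist_force: [0.3, 1.6, 7.4]
gripper_width: 0.0129
```

```bash
python3 - <<'E'
from h import *
plan([.6481,-.009,.2108],-4.2)
cv2.imwrite("pics/w19.png",r.get_image("wrist"))
im=r.get_image("side"); cv2.imwrite("pics/s19.png",cv2.resize(im[60:310,170:390],None,fx=2.4,fy=2.4,interpolation=cv2.INTER_CUBIC))
E
```

```text
jaw -4.2 twist [ 0.01  0.29 -0.  ] alt q6 0.04 dpos [ 1.5 -0.3 -1.5] t 19.55 w 0.012935596442309473 F [0.3 1.6 7.4]
```

View pics/s19.png

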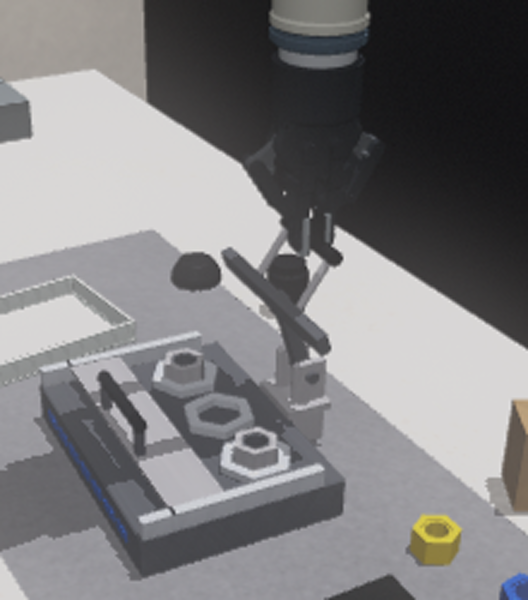

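send_rows --deltas '[{"twist": [0,0,0],"delta_pos": [-10,0.6,-1.6],"gripper": 8},{"twist": [0,0,0],"delta_pos": [-21.6,1.4,-2.7],"gripper": 8},{"twist": [0,0,0],"delta_pos": [-33,2.3,-4.9],"gripper": 8},{"twist": [0,0,0],"delta_pos": [-44.2,3.1,-8.1],"gripper": 8},{"twist": [0,0,0],"delta_pos": [-55,3.9,-12.3],"gripper": 8},{"twist": [0,0,0],"delta_pos": [-65.4,4.6,-17.4],"gripper": 8},{"twist": [0,0,0],"delta_pos": [-75.3,5.4,-23.5],"gripper": 8},{"twist": [0,0,0],"delta_pos": [-84.7,6.1,-30.4],"gripper": 8},{"twist": [0,0,0],"delta_pos": [-93.3,6.7,-38.1],"gripper": 8},{"twist": [0,0,0],"delta_pos": [-101.3,7.3,-46.6],"gripper": 8},{"twist": [0,0,0],"delta_pos": [-108.5,7.8,-55.7],"gripper": 8},{"twist": [0,0,0],"delta_pos": [-114.8,8.3,-65.5],"gripper": 8}]'

```text
time: 20.85
position: [0.5317, -0.0005, 0.1459]
ee_rot: [-1.57, 0.054, -0.061]
wrist_force: [-0.4, 2.0, 1.7]
gripper_width: 0.0126
```

```bash
python3 - <<'E'
from h import *
plan([.714-.1919,-.0137+.0141,.1902-.0644],-4.2)
im=r.get_image("side"); cv2.imwrite("pics/s20.png",cv2.resize(im[60:310,170:390],None,fx=2.4,fy=2.4,interpolation=cv2.INTER_CUBIC))
E
```

```text
jaw -4.19 twist [ 0.02  0.28 -0.01] alt q6 0.05 dpos [ -9.6   0.9 -20.1] t 20.85 w 0.012591237007436583 F [-0.4  2.   1.7]
```

View pics/s20.png

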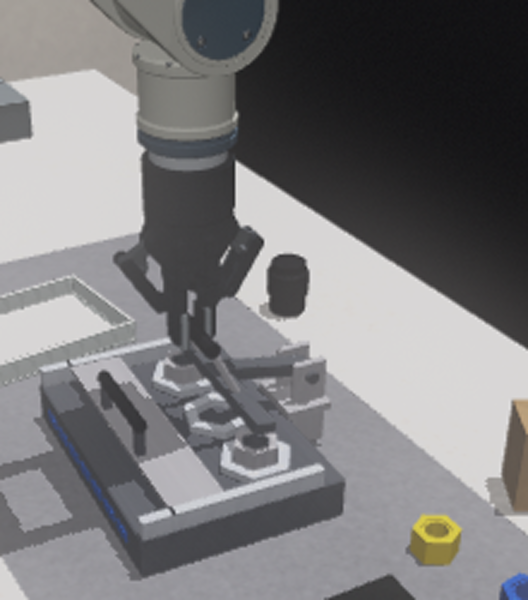

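Almost down; finish the arc, then open the fingers slightly so the clamp rests freely, and wait.

send_rows --deltas '[{"twist": [0,0,0],"delta_pos": [-5,0.4,-10],"gripper": 8},{"twist": [0,0,0],"delta_pos": [-9,0.7,-19],"gripper": 8},{"twist": [0,0,0],"delta_pos": [-9.6,0.7,-21],"gripper": 8},{"twist": [0,0,0],"delta_pos": [-9.6,0.7,-22],"gripper": 8},{"twist": [0,0,0],"delta_pos": [-9.6,0.7,-22],"gripper": 34},{"twist": [0,0,0],"delta_pos": [-9.6,0.7,-22],"gripper": 34}]'

```text
time: 21.5
position: [0.5212, 0.0001, 0.1223]
ee_rot: [-1.57, 0.055, -0.06]
wrist_force: [0.7, 0.3, -0.6]
gripper_width: 0.0338
```

```bash
python3 - <<'E'
from h import *
plan([.714-.1919,-.0137+.0141,.1902-.0644],-4.2)
im=r.get_image("side"); cv2.imwrite("pics/s21.png",cv2.resize(im[60:310,170:390],None,fx=2.4,fy=2.4,interpolation=cv2.INTER_CUBIC))
cv2.imwrite("pics/w21.png",r.get_image("wrist"))
E
```

```text
jaw -4.19 twist [ 0.02  0.19 -0.01] alt q6 0.05 dpos [0.9 0.3 3.5] t 21.5 w 0.03375661386900988 F [ 0.7  0.3 -0.6]
```

View pics/s21.png

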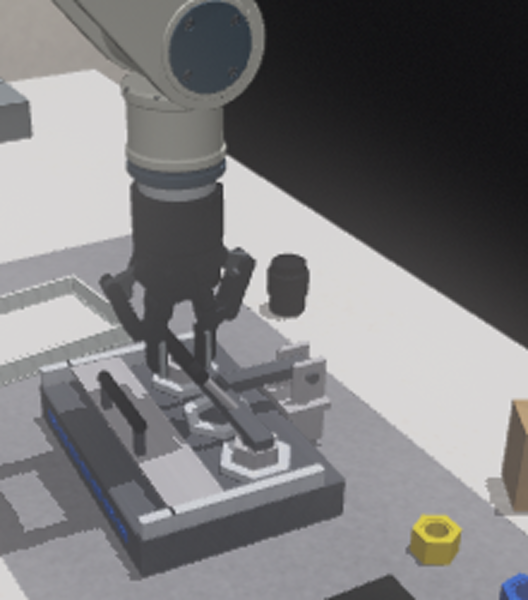

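View pics/w21.png

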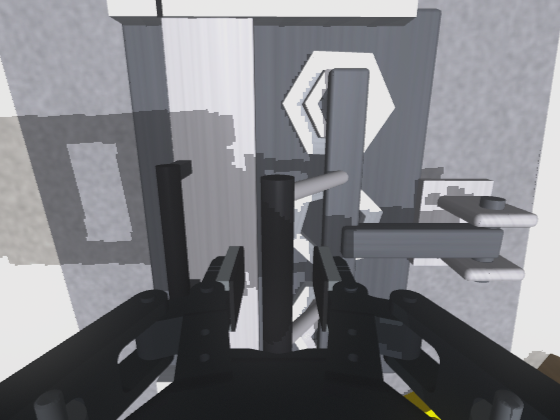

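send_rows --deltas '[{"twist": [0,0,0],"delta_pos": [0,0,1],"gripper": 34},{"twist": [0,0,0],"delta_pos": [0,0,1],"gripper": 34},{"twist": [0,0,0],"delta_pos": [0,0,1],"gripper": 34},{"twist": [0,0,0],"delta_pos": [0,0,1],"gripper": 34},{"twist": [0,0,0],"delta_pos": [0,0,1],"gripper": 34},{"twist": [0,0,0],"delta_pos": [0,0,1],"gripper": 34},{"twist": [0,0,0],"delta_pos": [0,0,1],"gripper": 34},{"twist": [0,0,0],"delta_pos": [0,0,1],"gripper": 34},{"twist": [0,0,0],"delta_pos": [0,0,1],"gripper": 34},{"twist": [0,0,0],"delta_pos": [0,0,1],"gripper": 34},{"twist": [0,0,0],"delta_pos": [0,0,1],"gripper": 34},{"twist": [0,0,0],"delta_pos": [0,0,1],"gripper": 34}]'

```text
time: 22.8
position: [0.5212, 0.0001, 0.1233]
ee_rot: [-1.57, 0.055, -0.06]
wrist_force: [-0.3, -0.4, -1.4]
gripper_width: 0.034
```

send_rows --deltas '[{"twist": [0,0,0],"delta_pos": [0,0,0],"gripper": 34},{"twist": [0,0,0],"delta_pos": [0,0,0],"gripper": 34},{"twist": [0,0,0],"delta_pos": [0,0,0],"gripper": 34},{"twist": [0,0,0],"delta_pos": [0,0,0],"gripper": 34},{"twist": [0,0,0],"delta_pos": [0,0,0],"gripper": 34},{"twist": [0,0,0],"delta_pos": [0,0,0],"gripper": 34},{"twist": [0,0,0],"delta_pos": [0,0,0],"gripper": 34},{"twist": [0,0,0],"delta_pos": [0,0,0],"gripper": 34},{"twist": [0,0,0],"delta_pos": [0,0,0],"gripper": 34},{"twist": [0,0,0],"delta_pos": [0,0,0],"gripper": 34},{"twist": [0,0,0],"delta_pos": [0,0,0],"gripper": 34},{"twist": [0,0,0],"delta_pos": [0,0,0],"gripper": 34}]'

```text
time: 24.0
position: [0.5212, 0.0001, 0.1232]
ee_rot: [-1.57, 0.055, -0.06]
wrist_force: [-0.2, 0.1, -0.9]
gripper_width: 0.034
```

```bash
python3 - <<'E'
from h import *
plan([.714-.1919,-.0137+.0141,.1902-.0644],-4.2)
im=r.get_image("side"); cv2.imwrite("pics/s22.png",cv2.resize(im[160:280,210:330],None,fx=5,fy=5,interpolation=cv2.INTER_CUBIC))
c=cam("side")
# expected crossbar ends at joint 0 vs 0.1
th=np.radians(-4.2);X=np.array([np.cos(th),np.sin(th),0]);Y=np.array([-np.sin(th),np.cos(th),0]);O=np.array([.557,-.0018,0]);Hh=O+.085*X+[0,0,.075]
for j in (0,.05,.1):
    v=np.array([-.085-.01,.076-.075]); ca,sa=np.cos(-j),np.sin(-j); v=np.array([ca*v[0]-sa*v[1],sa*v[0]+ca*v[1]])
    P=Hh+v[0]*X+[0,0,v[1]]-Y*.093
    print(j,(w2p(c,P)[0]-[210,160])*5)
E
```

```text
jaw -4.19 twist [ 0.02  0.19 -0.01] alt q6 0.05 dpos [0.9 0.3 2.6] t 24.0 w 0.03395952406007601 F [-0.2  0.1 -0.9]
0 [330.51449345 418.02750605]
0.05 [331.04505506 408.2936639 ]
0.1 [332.10287199 398.3954069 ]
```

View pics/s22.png

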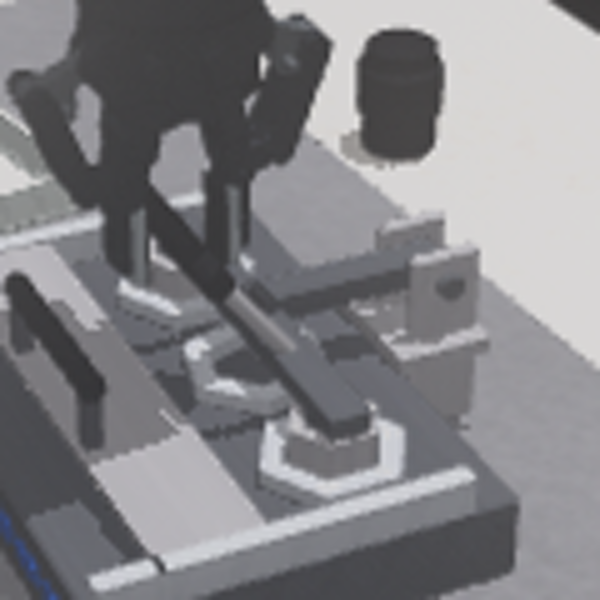

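send_rows --deltas '[{"twist": [0,0,0],"delta_pos": [0,0,0],"gripper": 8},{"twist": [0,0,0],"delta_pos": [0,0,0],"gripper": 8},{"twist": [0,0,0],"delta_pos": [0,0,0],"gripper": 8},{"twist": [0,0,0],"delta_pos": [0,0,0],"gripper": 8}]' --newtons 30

```text
time: 24.45
position: [0.5208, 0.0002, 0.1233]
ee_rot: [-1.57, 0.056, -0.059]
wrist_force: [-3.1, 0.5, 5.0]
gripper_width: 0.0128
```

send_rows --deltas '[{"twist": [0,0,0],"delta_pos": [4.5,-0.3,10.7],"gripper": 8},{"twist": [0,0,0],"delta_pos": [9.9,-0.7,21],"gripper": 8},{"twist": [0,0,0],"delta_pos": [16.2,-1.2,30.8],"gripper": 8},{"twist": [0,0,0],"delta_pos": [23.4,-1.7,39.9],"gripper": 8},{"twist": [0,0,0],"delta_pos": [31.4,-2.3,48.4],"gripper": 8},{"twist": [0,0,0],"delta_pos": [40,-2.9,56.1],"gripper": 8},{"twist": [0,0,0],"delta_pos": [49.4,-3.6,63],"gripper": 8},{"twist": [0,0,0],"delta_pos": [59.3,-4.4,69.1],"gripper": 8},{"twist": [0,0,0],"delta_pos": [69.7,-5.1,74.2],"gripper": 8},{"twist": [0,0,0],"delta_pos": [80.5,-5.9,78.4],"gripper": 8},{"twist": [0,0,0],"delta_pos": [91.7,-6.7,81.6],"gripper": 8},{"twist": [0,0,0],"delta_pos": [103.1,-7.6,83.8],"gripper": 8}]'

```text
time: 25.65
position: [0.6246, -0.0075, 0.209]
ee_rot: [-1.57, 0.055, -0.06]
wrist_force: [-6.3, -0.0, 11.4]
gripper_width: 0.013
```

```bash
python3 - <<'E'
from h import *
plan([.714-.0888,-.0137+.0065,.1862+.0194],-4.2)
im=r.get_image("side"); cv2.imwrite("pics/s23.png",cv2.resize(im[60:310,170:390],None,fx=2.4,fy=2.4,interpolation=cv2.INTER_CUBIC))
E
```

```text
jaw -4.19 twist [ 0.02  0.19 -0.01] alt q6 0.04 dpos [ 0.6  0.3 -3.4] t 25.65 w 0.01296259288436511 F [-6.3 -0.  11.4]
```

View pics/s23.png

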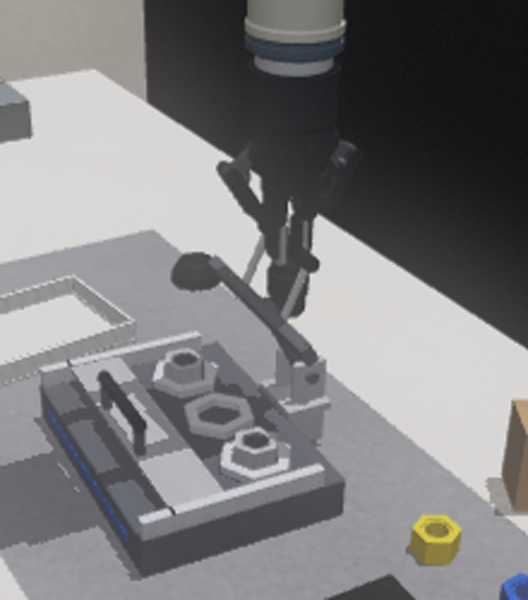

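send_rows --deltas '[{"twist": [0,0,0],"delta_pos": [11.5,-0.8,0],"gripper": 8},{"twist": [0,0,0],"delta_pos": [23,-1.7,-0.5],"gripper": 8},{"twist": [0,0,0],"delta_pos": [34.7,-2.5,-1.5],"gripper": 8},{"twist": [0,0,0],"delta_pos": [46,-3.4,-3.5],"gripper": 8},{"twist": [0,0,0],"delta_pos": [57.4,-4.2,-6.5],"gripper": 8},{"twist": [0,0,0],"delta_pos": [68.3,-5,-10.5],"gripper": 8},{"twist": [0,0,0],"delta_pos": [78.8,-5.8,-15.5],"gripper": 8},{"twist": [0,0,0],"delta_pos": [88.5,-6.4,-21],"gripper": 8},{"twist": [0,0,0],"delta_pos": [88.5,-6.4,-21],"gripper": 8},{"twist": [0,0,0],"delta_pos": [88.5,-6.4,-21],"gripper": 34},{"twist": [0,0,0],"delta_pos": [88.5,-6.4,-21],"gripper": 34},{"twist": [0,0,0],"delta_pos": [88.5,-6.4,-21],"gripper": 34}]'

```text
time: 26.9
position: [0.716, -0.0141, 0.1883]
ee_rot: [-1.57, 0.052, -0.063]
wrist_force: [-0.5, -1.0, 0.6]
gripper_width: 0.0341
```

send_rows --deltas '[{"twist": [0,0,0],"delta_pos": [0,0,30],"gripper": 34},{"twist": [0,0,0],"delta_pos": [0,0,75],"gripper": 34},{"twist": [0,0,0],"delta_pos": [-30,0,95],"gripper": 40},{"twist": [0,0,0],"delta_pos": [-80,0,100],"gripper": 46},{"twist": [0,0,0],"delta_pos": [-130,0,100],"gripper": 46},{"twist": [0,0,0],"delta_pos": [-180,0,100],"gripper": 46},{"twist": [0,0,0],"delta_pos": [-225,0,95],"gripper": 46},{"twist": [0,0,0],"delta_pos": [-240,0,95],"gripper": 46},{"twist": [0,0,0],"delta_pos": [-240,0,95],"gripper": 46},{"twist": [0,0,0],"delta_pos": [-240,0,95],"gripper": 46}]'

```text
time: 27.9
position: [0.4778, -0.0141, 0.2841]
ee_rot: [-1.57, 0.049, -0.066]
wrist_force: [0.6, -0.8, -0.6]
gripper_width: 0.046
```

```bash
python3 - <<'E'
from h import *
plan([.5635,.0762,.0765],-36.1)
im=r.get_image("side"); cv2.imwrite("pics/s24.png",cv2.resize(im[60:310,170:390],None,fx=2.4,fy=2.4,interpolation=cv2.INTER_CUBIC))
cw=cam("wrist"); im=r.get_image("wrist"); cv2.imwrite("pics/w24.png",im)
E
```

```text
jaw -4.2 twist [  0.2    0.57 -31.9 ] alt q6 0.02 dpos [  85.7   90.3 -207.6] t 27.9 w 0.04602567508073734 F [ 0.6 -0.8 -0.6]
```

View pics/s24.png

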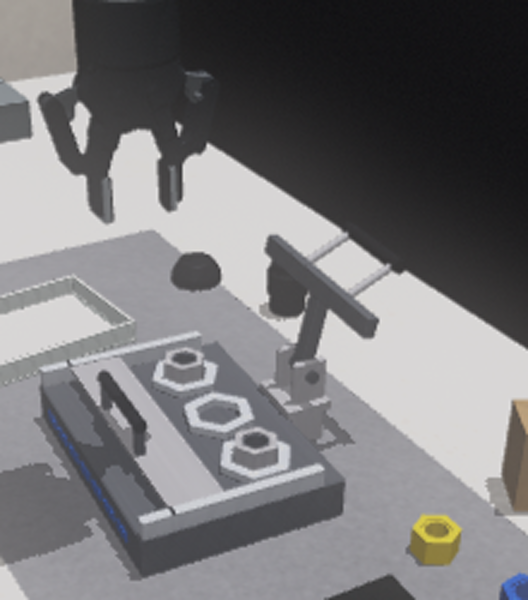

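View pics/w24.png

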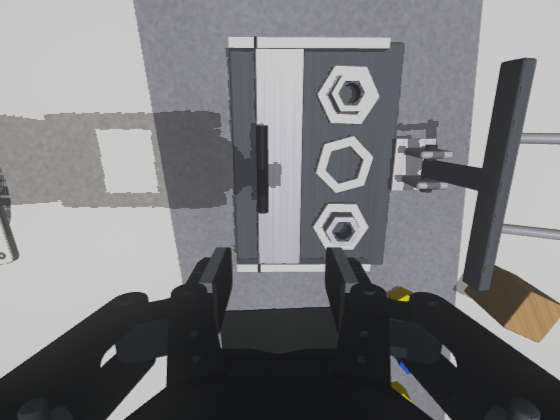

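send_rows --deltas '[{"twist": [0.1,0.3,-16],"delta_pos": [30,35,-20],"gripper": 50},{"twist": [0.2,0.6,-32],"delta_pos": [60,65,-50],"gripper": 50},{"twist": [0.2,0.6,-32],"delta_pos": [85.2,89.3,-90],"gripper": 50},{"twist": [0.2,0.6,-32],"delta_pos": [85.2,89.3,-130],"gripper": 50},{"twist": [0.2,0.6,-32],"delta_pos": [85.2,89.3,-165],"gripper": 50},{"twist": [0.2,0.6,-32],"delta_pos": [85.2,89.3,-175],"gripper": 50},{"twist": [0.2,0.6,-32],"delta_pos": [85.2,89.3,-175],"gripper": 50},{"twist": [0.2,0.6,-32],"delta_pos": [85.2,89.3,-175],"gripper": 50}]' --newtons 50

```text
time: 28.8
position: [0.5646, 0.0752, 0.1098]
ee_rot: [-1.513, 0.494, -0.495]
wrist_force: [-0.1, -0.1, 0.1]
gripper_width: 0.0497
```

```bash
python3 - <<'E'
from h import *
plan([.563,.075,.077],-36.1)
cw=cam("wrist"); im=r.get_image("wrist"); cv2.imwrite("pics/w25.png",im)
E
```

```text
jaw -36.2 twist [-0.06  0.03  0.1 ] alt q6 0.74 dpos [ -1.6  -0.2 -32.8] t 28.8 w 0.04966068814221478 F [-0.1 -0.1  0.1]
```

View pics/w25.png

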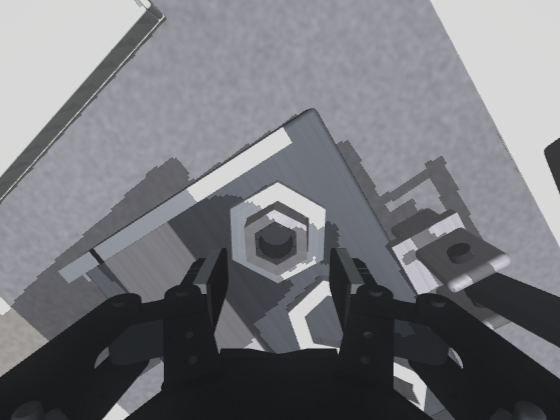

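Well centred. Descend, close, lift.

send_rows --deltas '[{"twist": [0,0,0.1],"delta_pos": [-1.6,-0.2,-12],"gripper": 50},{"twist": [0,0,0.1],"delta_pos": [-1.6,-0.2,-24],"gripper": 50},{"twist": [0,0,0.1],"delta_pos": [-1.6,-0.2,-33],"gripper": 50},{"twist": [0,0,0.1],"delta_pos": [-1.6,-0.2,-33],"gripper": 45},{"twist": [0,0,0.1],"delta_pos": [-1.6,-0.2,-33],"gripper": 28},{"twist": [0,0,0.1],"delta_pos": [-1.6,-0.2,-33],"gripper": 28},{"twist": [0,0,0.1],"delta_pos": [-1.6,-0.2,-33],"gripper": 28},{"twist": [0,0,0.1],"delta_pos": [-1.6,-0.2,-33],"gripper": 28}]'

```text
time: 29.65
position: [0.5633, 0.075, 0.0776]
ee_rot: [-1.512, 0.492, -0.495]
wrist_force: [-0.5, 0.1, -0.3]
gripper_width: 0.0342
```

```bash
python3 - <<'E'
from h import *
c=cam("top"); im=cv2.imread("pics/top0.png"); cv2.imwrite("pics/top0t.png",cv2.resize(im[200:330,95:185],None,fx=4.5,fy=4.5,interpolation=cv2.INTER_CUBIC))
plan([.5,.28,.2],-4)
E
```

```text
jaw -36.1 twist [-0.1   0.09 32.1 ] alt q6 0.74 dpos [-63.3 205.  122.4] t 29.65 w 0.034197921830411065 F [-0.5  0.1 -0.3]
```

View pics/top0t.png

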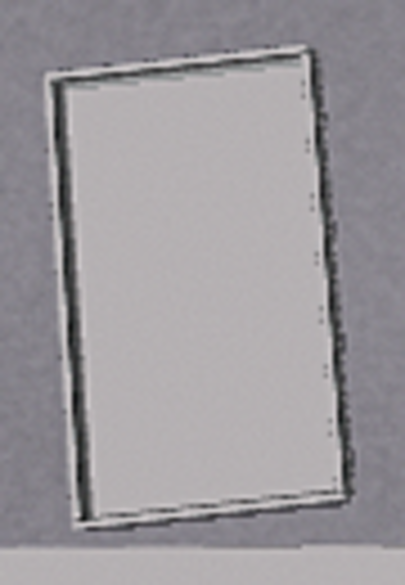

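```bash
python3 - <<'E'
from h import *
c=cam("top")
P=p2w(c,np.array([(47,75),(308,47),(347,497),(77,525)])/4.5+[94.6,199.6],.026)[:,:2]
print(P,P.mean(0)); O=P.mean(0); e=(P[0]-P[3]+P[1]-P[2]);yaw=np.arctan2(e[1],e[0]);print(np.degrees(yaw))
f=(P[0]-P[1]+P[3]-P[2]);print(np.degrees(np.arctan2(-f[0],f[1])))
X=np.array([np.cos(yaw),np.sin(yaw)])
for s in(-.066,0,.066,.05): print(s,O+s*X)
E
```

```text
[[0.56859174 0.3591037 ]
 [0.58190484 0.22612286]
 [0.35621654 0.20175577]
 [0.34347752 0.33586349]] [0.46254766 0.28071146]
6.02841367182196
5.571072054150933
-0.066 [0.39691264 0.27378003]
0 [0.46254766 0.28071146]
0.066 [0.52818267 0.28764288]
0.05 [0.51227116 0.28596254]
```

send_rows --deltas '[{"twist": [0,0,0],"delta_pos": [0,0,10],"gripper": 28},{"twist": [0,0,0],"delta_pos": [0,0,30],"gripper": 28},{"twist": [0,0,0],"delta_pos": [-5,20,60],"gripper": 28},{"twist": [0,0,0],"delta_pos": [-15,60,70],"gripper": 28},{"twist": [0,0,0],"delta_pos": [-25,105,70],"gripper": 28},{"twist": [0,0,0],"delta_pos": [-35,150,70],"gripper": 28},{"twist": [0,0,0],"delta_pos": [-43,190,60],"gripper": 28},{"twist": [0,0,0],"delta_pos": [-46,211,40],"gripper": 28},{"twist": [0,0,0],"delta_pos": [-46,211,20],"gripper": 28},{"twist": [0,0,0],"delta_pos": [-46,211,10],"gripper": 28},{"twist": [0,0,0],"delta_pos": [-46,211,10],"gripper": 28},{"twist": [0,0,0],"delta_pos": [-46,211,10],"gripper": 28}]'

```text
time: 30.85
position: [0.5178, 0.2855, 0.0882]
ee_rot: [-1.512, 0.492, -0.495]
wrist_force: [0.1, -0.5, -1.6]
gripper_width: 0.0341
```

```bash
python3 - <<'E'
from h import *
plan([.517,.2863,.0425],-36.1)
cw=cam("wrist"); im=r.get_image("wrist"); cv2.imwrite("pics/w26.png",im)
E
```

```text
jaw -36.15 twist [-0.07  0.14  0.05] alt q6 1.11 dpos [ -0.8   0.8 -45.7] t 30.85 w 0.03407484676824296 F [ 0.1 -0.5 -1.6]
```

View pics/w26.png

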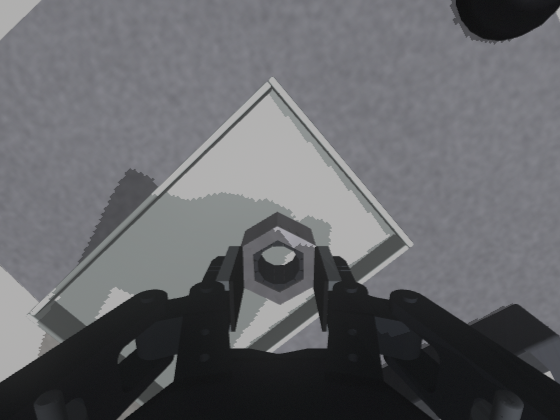

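send_rows --deltas '[{"twist": [0,0,0],"delta_pos": [-0.8,0.8,-15],"gripper": 28},{"twist": [0,0,0],"delta_pos": [-0.8,0.8,-30],"gripper": 28},{"twist": [0,0,0],"delta_pos": [-0.8,0.8,-40],"gripper": 28},{"twist": [0,0,0],"delta_pos": [-0.8,0.8,-44],"gripper": 28},{"twist": [0,0,0],"delta_pos": [-0.8,0.8,-46],"gripper": 28},{"twist": [0,0,0],"delta_pos": [-0.8,0.8,-46],"gripper": 28}]'

```text
time: 31.5
position: [0.5172, 0.2864, 0.0422]
ee_rot: [-1.511, 0.492, -0.496]
wrist_force: [0.4, 0.5, -1.1]
gripper_width: 0.0339
```

```bash
python3 - <<'E'
from h import *
plan([.517,.2863,.0415],-36.1)
E
```

```text
jaw -36.16 twist [-0.08  0.15  0.06] alt q6 1.12 dpos [-0.2 -0.1 -0.7] t 31.5 w 0.03385253228475908 F [ 0.4  0.5 -1.1]
```

Just about touching. Press down 1.5 mm, release, lift.

send_rows --deltas '[{"twist": [0,0,0],"delta_pos": [0,0,-1],"gripper": 28},{"twist": [0,0,0],"delta_pos": [0,0,-1.5],"gripper": 28},{"twist": [0,0,0],"delta_pos": [0,0,-1.5],"gripper": 48},{"twist": [0,0,0],"delta_pos": [0,0,-1.5],"gripper": 48},{"twist": [0,0,0],"delta_pos": [0,0,0],"gripper": 48},{"twist": [0,0,0],"delta_pos": [0,0,35],"gripper": 48},{"twist": [0,0,0],"delta_pos": [0,-30,80],"gripper": 50},{"twist": [0,0,0],"delta_pos": [10,-80,110],"gripper": 50},{"twist": [0,0,0],"delta_pos": [10,-130,130],"gripper": 50},{"twist": [0,0,0.7],"delta_pos": [0,-180,130],"gripper": 50},{"twist": [0,0,1.4],"delta_pos": [0,-230,130],"gripper": 50},{"twist": [0,0,1.4],"delta_pos": [0,-260,130],"gripper": 50}]'

```text
time: 32.7
position: [0.5169, 0.0245, 0.173]
ee_rot: [-1.516, 0.472, -0.477]
wrist_force: [1.2, -0.1, -0.1]
gripper_width: 0.0499
```

send_rows --deltas '[{"twist": [0,0,0],"delta_pos": [15,-45,0],"gripper": 50},{"twist": [0,0,0],"delta_pos": [34,-95,-10],"gripper": 50},{"twist": [0,0,0],"delta_pos": [34,-104,-40],"gripper": 50},{"twist": [0,0,0],"delta_pos": [34,-104,-58],"gripper": 50},{"twist": [0,0,0],"delta_pos": [34,-104,-58],"gripper": 50},{"twist": [0,0,0],"delta_pos": [34,-104,-58],"gripper": 50}]'

```text
time: 33.3
position: [0.5508, -0.0794, 0.1152]
ee_rot: [-1.516, 0.472, -0.477]
wrist_force: [0.3, -0.4, -0.1]
gripper_width: 0.0497
```

```bash
python3 - <<'E'
from h import *
plan([.5517,-.0772,.076],-34.7)
cw=cam("wrist"); im=r.get_image("wrist"); cv2.imwrite("pics/w27.png",im)
im=r.get_image("top"); cv2.imwrite("pics/t27.png",im)
E
```

```text
jaw -34.73 twist [-0.09  0.2   0.03] alt q6 0.44 dpos [  0.9   2.2 -39.2] t 33.3 w 0.04971346594085001 F [ 0.3 -0.4 -0.1]
```

View pics/w27.png

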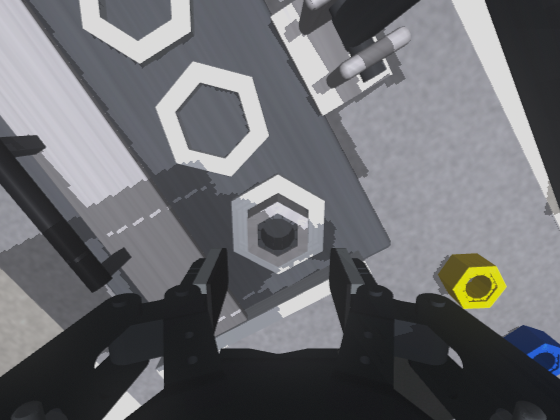

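View pics/t27.png

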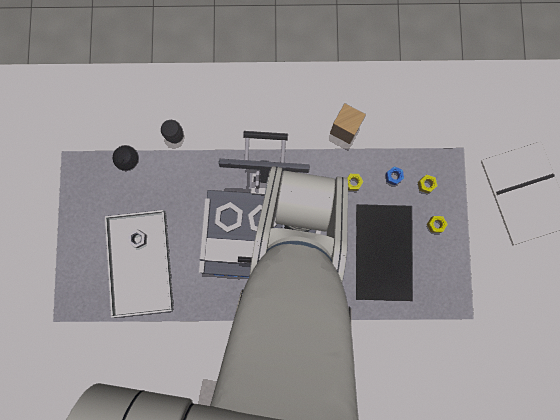

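Nut B lies in the tray, at about (139,239) in the top view. Nut A still sits home, centred under the jaws. I'll grasp it now.

send_rows --deltas '[{"twist": [0,0.2,0],"delta_pos": [0.9,2.2,-15],"gripper": 50},{"twist": [0,0.2,0],"delta_pos": [0.9,2.2,-30],"gripper": 50},{"twist": [0,0.2,0],"delta_pos": [0.9,2.2,-39],"gripper": 50},{"twist": [0,0.2,0],"delta_pos": [0.9,2.2,-39],"gripper": 45},{"twist": [0,0.2,0],"delta_pos": [0.9,2.2,-39],"gripper": 28},{"twist": [0,0.2,0],"delta_pos": [0.9,2.2,-39],"gripper": 28},{"twist": [0,0.2,0],"delta_pos": [0.9,2.2,-39],"gripper": 28},{"twist": [0,0.2,0],"delta_pos": [0.9,2.2,-39],"gripper": 28}]'

```text
time: 34.2
position: [0.5526, -0.077, 0.0774]
ee_rot: [-1.516, 0.472, -0.476]
wrist_force: [-0.2, -0.5, -1.3]
gripper_width: 0.0339
```

send_rows --deltas '[{"twist": [0,0,0],"delta_pos": [0,0,10],"gripper": 28},{"twist": [0,0,0],"delta_pos": [0,0,35],"gripper": 28},{"twist": [0,0,0],"delta_pos": [-5,10,75],"gripper": 28},{"twist": [0,0,0],"delta_pos": [-20,50,90],"gripper": 28},{"twist": [0,0,0],"delta_pos": [-40,95,90],"gripper": 28},{"twist": [0,0,0],"delta_pos": [-60,140,90],"gripper": 28},{"twist": [0,0,0],"delta_pos": [-80,185,90],"gripper": 28},{"twist": [0,0,0],"delta_pos": [-100,230,90],"gripper": 28},{"twist": [0,0,0],"delta_pos": [-120,275,85],"gripper": 28},{"twist": [0,0,0],"delta_pos": [-138,320,70],"gripper": 28},{"twist": [0,0,0],"delta_pos": [-144,352,40],"gripper": 28},{"twist": [0,0,0],"delta_pos": [-144,352,20],"gripper": 28}]'

```text
time: 35.4
position: [0.4082, 0.2788, 0.0974]
ee_rot: [-1.515, 0.468, -0.474]
wrist_force: [-0.3, 0.2, -1.3]
gripper_width: 0.0342
```

send_rows --deltas '[{"twist": [0,0,0],"delta_pos": [0,0,0],"gripper": 28},{"twist": [0,0,0],"delta_pos": [0,0,0],"gripper": 28}]'

```text
time: 35.6
position: [0.4083, 0.279, 0.098]
ee_rot: [-1.515, 0.467, -0.473]
wrist_force: [1.0, 0.0, -0.3]
gripper_width: 0.0338
```

```bash
python3 - <<'E'
from h import *
plan([.408,.275,.0405],-34.7)
cw=cam("wrist"); im=r.get_image("wrist"); cv2.imwrite("pics/w28.png",im)
E
```

```text
jaw -34.42 twist [-0.18  0.28 -0.28] alt q6 1.18 dpos [ -0.3  -4.  -57.5] t 35.6 w 0.03381378628702437 F [ 1.   0.  -0.3]
```

View pics/w28.png

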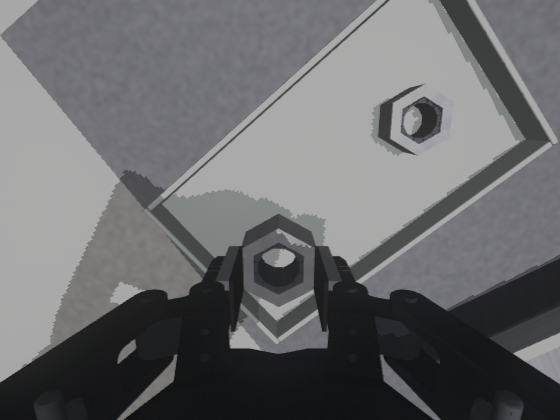

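send_rows --deltas '[{"twist": [-0.2,0.3,0],"delta_pos": [4,-3,-20],"gripper": 28},{"twist": [-0.2,0.3,0],"delta_pos": [4,-3,-40],"gripper": 28},{"twist": [-0.2,0.3,0],"delta_pos": [4,-3,-50],"gripper": 28},{"twist": [-0.2,0.3,0],"delta_pos": [4,-3,-54],"gripper": 28},{"twist": [-0.2,0.3,0],"delta_pos": [4,-3,-56],"gripper": 28},{"twist": [-0.2,0.3,0],"delta_pos": [4,-3,-57.5],"gripper": 28},{"twist": [-0.2,0.3,0],"delta_pos": [4,-3,-57.5],"gripper": 28}]'

```text
time: 36.35
position: [0.4131, 0.276, 0.0415]
ee_rot: [-1.518, 0.47, -0.472]
wrist_force: [-0.2, 0.6, -0.6]
gripper_width: 0.0341
```

```bash
python3 - <<'E'
from h import *
plan([.412,.276,.0405],-34.7)
E
```

```text
jaw -34.47 twist [-0.03  0.08 -0.23] alt q6 1.17 dpos [-1.1  0.  -1. ] t 36.35 w 0.03413549854538287 F [-0.2  0.6 -0.6]
```

send_rows --deltas '[{"twist": [0,0,0],"delta_pos": [0,0,-1],"gripper": 28},{"twist": [0,0,0],"delta_pos": [0,0,-1.5],"gripper": 28},{"twist": [0,0,0],"delta_pos": [0,0,-1.5],"gripper": 48},{"twist": [0,0,0],"delta_pos": [0,0,-1.5],"gripper": 48},{"twist": [0,0,0],"delta_pos": [0,0,0],"gripper": 48},{"twist": [0,0,0],"delta_pos": [0,0,35],"gripper": 48},{"twist": [0,0,0],"delta_pos": [0,0,80],"gripper": 50},{"twist": [0,0,0],"delta_pos": [0,0,130],"gripper": 50},{"twist": [0,0,0],"delta_pos": [0,30,170],"gripper": 50},{"twist": [0,0,0],"delta_pos": [0,80,190],"gripper": 50},{"twist": [0,0,0],"delta_pos": [-20,130,200],"gripper": 50},{"twist": [0,0,0],"delta_pos": [-40,180,200],"gripper": 50}]'

```text
time: 37.55
position: [0.3779, 0.447, 0.2436]
ee_rot: [-1.514, 0.469, -0.474]
wrist_force: [0.5, 0.1, -0.1]
gripper_width: 0.0498
```

send_rows --deltas '[{"twist": [0,0,0],"delta_pos": [-50,50,0],"gripper": 50},{"twist": [0,0,0],"delta_pos": [-80,90,0],"gripper": 50},{"twist": [0,0,0],"delta_pos": [-80,90,0],"gripper": 50},{"twist": [0,0,0],"delta_pos": [-80,90,0],"gripper": 50}]'

```text
time: 37.95
position: [0.2956, 0.5391, 0.2435]
ee_rot: [-1.514, 0.467, -0.471]
wrist_force: [0.2, -0.9, 0.3]
gripper_width: 0.0504
```

```bash
python3 - <<'E'
from h import *
o,M=tool();print(o["position"],o["wrist_force"])
c=cam("top");im=r.get_image("top"); cv2.imwrite("pics/t29.png",im)
cv2.imwrite("pics/t29n.png",cv2.resize(im[120:290,190:340],None,fx=3.5,fy=3.5,interpolation=cv2.INTER_CUBIC))
cv2.imwrite("pics/s29.png",r.get_image("side"))
th=np.radians(5.8);X=np.array([np.cos(th),np.sin(th)]);Y=np.array([-X[1],X[0]])
for xy in [(.517,.286),(.413,.276)]:
    d=np.array(xy)-[.4625,.2807];print(d@X,d@Y)
E
```

```text
[0.29562957 0.5391195  0.24350616] [ 0.24059879 -0.86838451  0.28277438]
0.05475659700623856 -0.00023470043967802602
-0.0497215596837849 0.0003263473790605618
```

View pics/t29.png

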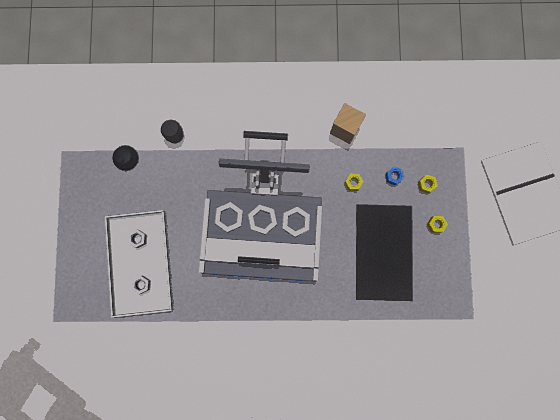

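View pics/t29n.png

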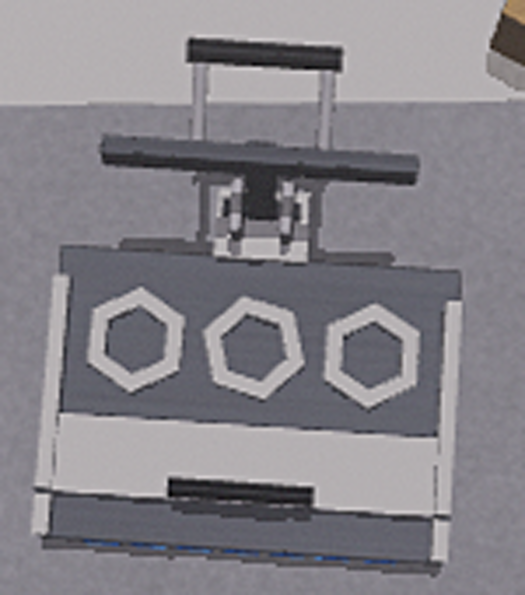

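View pics/s29.png

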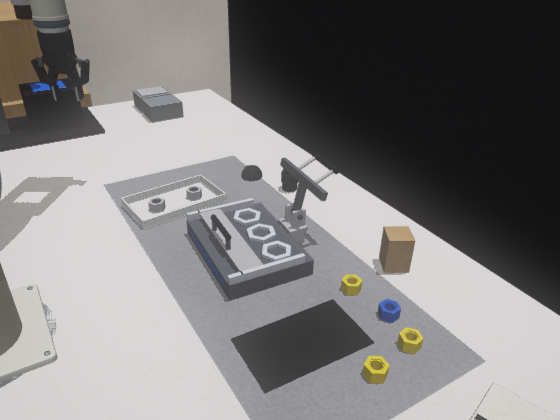

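```bash
python3 -c "
from station import r
print(r.close_job())"
```

```text
the job is handed in; nothing more can be done
None
```

The batch is run and the job was handed in at about 38 s of the 210 s allowed. No verdict was reported, so the results below are my own checks. There were two nuts on the mat in this run.

- **Shutter:** I pulled it out to the line. In the last top picture its front edge sits at the rail marks to within about 2 mm, measured by eye.
- **Nuts in the nest:** I seated one nut in recess 1 and one in recess 3. I turned each to the recess angle measured by camera, and both went straight in without touching the rim. Contact came at the height of a nut that is home.
- **Clamp:** I swung it down onto the nuts, where its bar matched joint 0 in the side picture. It lay there released for about 2.5 s, then I swung it back to about 1.79 rad, estimated from the pictures.
- **Nuts in the tray:** Both lie flat, about 105 mm apart. In the tray's frame I estimate them at about x = +55 and −50 mm, both on the centre line in y.
- **Bystanders and arm:** The lens, carton and puck look unmoved in the last pictures. The gripper was open and clear of everything at hand-in.

One early wrist picture placed the nuts about 5 mm off the top camera's estimate, probably because the arm was still moving. I measured again and the two cameras then agreed within about 1 mm. No other check failed.

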